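Clamp the sample jars into the transport rack

TASK

Get the corrosion samples ready to travel: stand every sample jar that is on the bench upright in a bore of the grey clamp rack, one jar to a bore, then put the cover shelf level on the rack with its four corner holes over the four posts, down on their shoulders. Then swing the arm over the cover up to its stop and screw the brass thumbscrew clockwise, several turns, fully down so that its foot presses on the cover's grip block. Leave the bottle, the tape roll and the bronze bowl where they are.

Things in the scene. Friction and masses are not known exactly. Their poses are not given: they have to be found in the camera images.
- rack: Grey rack fixed to the bench: base plate 120 (x) x 220 (y) x 26 mm high with four bores in a row along y, and a steel post at each corner (x = +-45, y = +-95 mm): 16 mm thick up to a shoulder 62 mm above the bench, then an 8 mm pin with tapered tip ending at 84 mm. Origin: centre of the underside, on the bench. The swing arm's 22 mm column stands at x = +95, y = 0.
- bore0 (a point): Centre of the mouth of bore 0 (at rack x = 0, y = -63 mm, 26 mm above the bench): a round blind hole 30.5 mm across and 20 mm deep, its floor 6 mm above the bench.
- bore1 (a point): Centre of the mouth of bore 1 (at rack x = 0, y = -21 mm, 26 mm above the bench): a round blind hole 30.5 mm across and 20 mm deep, its floor 6 mm above the bench.
- bore2 (a point): Centre of the mouth of bore 2 (at rack x = 0, y = 21 mm, 26 mm above the bench): a round blind hole 30.5 mm across and 20 mm deep, its floor 6 mm above the bench.
- bore3 (a point): Centre of the mouth of bore 3 (at rack x = 0, y = 63 mm, 26 mm above the bench): a round blind hole 30.5 mm across and 20 mm deep, its floor 6 mm above the bench.
- swing_pivot (a point): Point on the vertical pivot axis of the swing arm, at the level of the arm's top face, 130 mm above the bench; the pivot stands at rack x = +95, y = 0.
- clamp_arm (a joint): Swing arm angle (rad) about its vertical pivot: 0 = at its stop, arm along the rack's -x, thumbscrew over the rack's middle; grows counter-clockwise from above as it swings away to the rack's -y side; 2.1 at most. A bar 28 mm wide, 14 mm thick (116 to 130 mm above the bench), reaching 113 mm from the pivot. Friction holds it where left (2 N at the thumbscrew moves it).
- thumbscrew (a joint): Angle of the brass thumbscrew (rad) relative to the arm: grows as it is turned clockwise seen from above, which lowers it 5 mm a turn; 0 = fully raised, 14.0 = fully down, the knob's underside on the arm, where it stops. Friction (0.05 N m) keeps it where it is left.
- screw_grip (a point): Point on the thumbscrew knob's axis where to grip it: 24 mm above the knob's underside, 10 mm below its top. The knob is a knurled brass cylinder 42 mm across, 34 mm high, axis vertical, 95 mm from the arm's pivot; its underside is 11 mm above the arm's top face when fully raised. It travels with the arm.
- screw_foot: Black rubber foot, 14 mm across, under the arm at the lower end of the thumbscrew's spindle (origin: centre of its underside); sprung, it gives up to 6 mm upward at 0.8 N per mm. Its underside is 106 mm above the bench with the screw fully raised and 95 mm with it fully down and the foot free.
- cover: Loose cover shelf, about 0.35 kg: aluminium plate 120 (x) x 220 (y) x 6 mm with a 12 mm hole in each corner (x = +-45, y = +-95 mm); on its middle a black grip block 28 (x) x 60 (y) x 30 mm high, top 36 mm above the plate's underside. Origin: centre of the plate's underside. Fits the posts either way round; on the shoulders its underside is 62 mm above the bench.
- jar0: Amber glass sample jar with a white lid, a cylinder 28 mm across and 50 mm tall, 60 g; stands upright on the bench. Origin: centre of its underside. All the jars are alike; two to four of the four are there, the others are absent (None).
- jar1: Amber glass sample jar with a white lid, a cylinder 28 mm across and 50 mm tall, 60 g; stands upright on the bench. Origin: centre of its underside. All the jars are alike; two to four of the four are there, the others are absent (None).
- jar2: Amber glass sample jar with a white lid, a cylinder 28 mm across and 50 mm tall, 60 g; stands upright on the bench. Origin: centre of its underside. All the jars are alike; two to four of the four are there, the others are absent (None).
- jar3: Amber glass sample jar with a white lid, a cylinder 28 mm across and 50 mm tall, 60 g; stands upright on the bench. Origin: centre of its underside. All the jars are alike; two to four of the four are there, the others are absent (None).
- solvent_bottle: Bystander: amber bottle 60 mm across, 140 mm tall, standing. Origin: centre of its underside.
- tape_roll: Bystander: yellow roll of tape 90 mm across, 25 mm high, lying flat. Origin: centre of its underside.
- bronze_cup: Bystander: small green-brown bronze bowl 90 mm across, 70 mm tall. Origin: centre of its underside.
Mind the look-alikes: they are no part of the job. What is shaped like the jar3 but pink or purple is not meant.

How it is judged:
By the outcome, as a careful person would: the job done as asked, in the order asked, and still so for the second after the job is handed in, with the robot touching nothing.
Of jar0, jar1, jar2, jar3 only 2 to 4 are there at a start; the rules pass over those that are not, and their reading is None.
At some moment in a run one of jar0, jar1, jar2, jar3, cover may be knocked a few centimetres aside while the robot is not near it.
It also fails if it takes over 210 s, if anything falls off the work surface, if the arm or the gripper's body presses on something with over 40 N, if the wrist force passes 120 N, or if a joint passes its speed limit or range.

ROBOT

A 6-joint arm with a two-finger parallel gripper is mounted at the origin on the work surface. World frame = base frame: x ahead of the robot, y to its left, z up, the work surface at z = 0. Lengths are in m, angles in rad, forces in N, time in s.
With the tool pointing down it reaches from about 0.35 to 0.85 m from the base axis. Payload 8.1 kg.
Tool frame: the origin (TCP) lies between the finger pads; the fingertips stand 11 mm ahead of it and the grasp point (between the pads) lies 8 mm behind it; y points along the fingers, x is the direction in which the jaws open and shut, and the axes are right-handed (so a half turn about y gives the same grasp; the last joint's range is limited). The gripper opens to 93 mm and grips with 3 to 60 N. Pads are 15 mm wide; open, the fingers measure 128 mm over their backs; the gripper's body (75 mm by 188 mm) begins 65 mm behind the grasp point.
Start: joints at [-1.381, 0.13, 1.488, -0, 1.523, -0.085], TCP at [0.163, -0.577, 0.23] pointing down, gripper open.
Joint ranges: [-2.96, 2.96], [-0.89, 2.26], [0.02, 2.5], [-1.34, 4.48], [0, 2.73], [-2.66, 2.66]. Speed limits (rad/s): [2.39, 2.39, 2.79, 3.14, 3.14, 3.14].

INTERFACE

Orientations are given as a rotation vector (axis times angle).
In Python, from plant import readout, optics, robot gives the robot as it stands.
- The arm moves only by the shell command python3 -m creep 'ROWS' [FORCE]. ROWS is JSON, a list that holds one entry, the list of rows, each a list of 7 numbers: the closure, from 0 (fully open) to 1 (shut), then the shift along the tool's x, y, z in cm, then the turn, a rotation vector about the tool's x, y, z in degrees. In form: [[[grip, x, y, z, wx, wy, wz], ...]]. A call has exactly 8 rows; each row shifts and turns the pose as measured when the row begins, along the tool's axes as they then stand; what a row does not reach is not made up. A row lasts 1/10 s, in which the tool goes at most 50 mm and 8.59 degrees, less where a joint would pass 70% of its speed; a pose out of reach is approached as far as the arm can. A call is refused whole if a number of a shift passes 5 or a number of a turn 8.59, either way. A call with a gripper value outside its range is refused whole. The fingers move at their own pace and stop on an object; FORCE is the grip in N (left out, the last holds). Time passes only in rows, so rows that do not move let the fingers close, or fill a call up. It gives the time, the measured TCP pose, the force and the opening at its end, in the units of the state.
- readout.read_state(): the state, without advancing time (a new reading comes with each control period).
- optics.read_camera(name): name is "side" or "top" or "wrist"; returns a dict with "frame" (420x560x3 uint8, red, green, blue), "depth" (420x560 float32, m along the optical axis (not along the pixel's ray), 0 where there is no reading), "intrinsics" (3x3 intrinsics, pixels), "R" (3x3) and "t" (3): a world point X has camera coordinates R X + t. Camera axes: x right, y down, z forward; pixel columns grow to the right and rows downward; lengths in m; the calibration is good to about 2 mm. A picture is of the moment at which its call begins.
- robot.close_job(): hands the job in, once; it reports no verdict.
The state is a dict: "t": time; "q": joint angles; "dq": joint speeds; "joint_torque": joint torques, N m; "tool_pos": TCP position; "orientation": TCP orientation; "force": force on the tool from outside, world axes, zero at the start; "wrist_torque": the same for the moment, N m; "opening": finger opening in m.
Only numpy, scipy, OpenCV 4.12 (cv2) and the standard library are available. Lean on these libraries where they do the work, as an engineer would, in place of code of your own. Each camera call takes 0.05 s, during which the arm holds its last target. There are 200 camera calls.

## Working session

There is one attempt and no reset: what is moved stays moved. The work goes in short steps, Python scripts to look and compute and a shell command to move; the robot and the scene stay as the last step left them, time stands still between calls to the robot, and variables do not carry over. Pictures are saved under pics/ and viewed, about 12 in all and at most 16, crops included, and the job is handed in when it is done.

```bash
ls; mkdir -p pics
python3 - <<'E'
from plant import readout, optics, robot
import cv2
print(readout.read_state())
for n in ("top","side"):
    c=optics.read_camera(n); cv2.imwrite(f"pics/{n}0.png",c["frame"][:,:,::-1]); print(n,c["intrinsics"],c["R"],c["t"])
E
```

```text
pics
{'t': 0.0, 'q': array([-1.38142533e+00,  1.31153336e-01,  1.48926586e+00, -1.66414997e-05,
        1.52301582e+00, -8.53765975e-02]), 'dq': array([-0.00116508,  0.00051809, -0.00236699, -0.00101695, -0.00146056,
        0.0006519 ]), 'joint_torque': array([-3.41966545e-03, -5.59835887e+01, -4.91759992e+01,  7.65947462e-02,
        3.54166771e-02, -1.35723490e-04]), 'tool_pos': array([ 0.16270729, -0.57694407,  0.22859949]), 'orientation': array([-1.32547492,  1.00542203, -1.0031263 ]), 'force': array([ 0.07833262,  0.62591121, -0.08234189]), 'wrist_torque': array([-0.01216491, -0.03074712, -0.0601553 ]), 'opening': 0.0928446525176769}
top [[404.48514286   0.         278.64876066]
 [  0.         404.48514286 208.92849039]
 [  0.           0.           1.        ]] [[-0.02972023 -0.99947823  0.01264804]
 [-0.99173566  0.0279053  -0.12522652]
 [ 0.12480823 -0.01626527 -0.99204755]] [0.0202035  0.59685145 0.92395857]
side [[469.088385     0.         272.61204504]
 [  0.         469.088385   206.80775372]
 [  0.           0.           1.        ]] [[-9.17612460e-01 -3.97476063e-01 -3.90721751e-04]
 [-2.53134725e-01  5.85143646e-01 -7.70408803e-01]
 [ 3.06447687e-01 -7.06837812e-01 -6.37550094e-01]] [0.54845802 0.24919088 0.99842392]
```

View pics/top0.png

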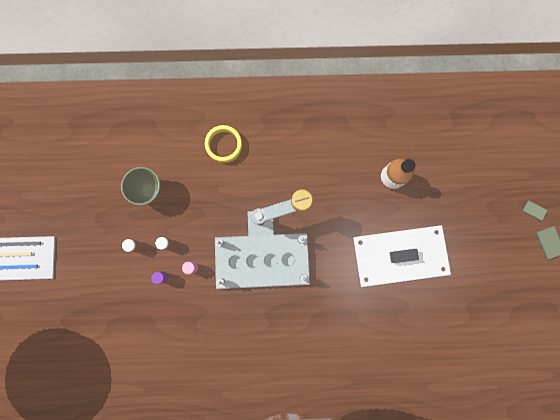

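View pics/side0.png

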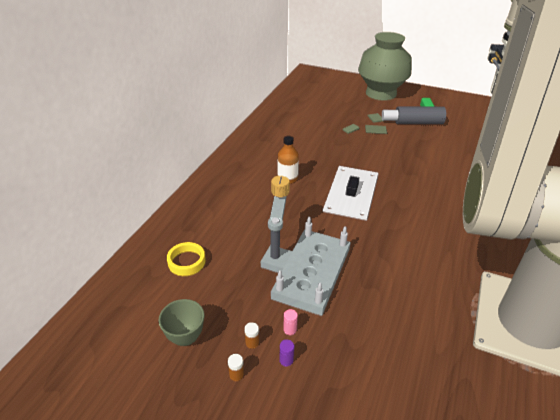

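```bash
cat > h.py <<'E'
from plant import readout, optics, robot
import cv2, numpy as np
from scipy.spatial.transform import Rotation as Ro
def grab(n):
    c=optics.read_camera(n); K,R,t=c["intrinsics"],c["R"],c["t"]
    v,u=np.mgrid[:420,:560]; d=c["depth"]
    P=np.stack([(u-K[0,2])/K[0,0]*d,(v-K[1,2])/K[1,1]*d,d],-1)
    c["W"]=(P-t)@R; c["W"][d==0]=np.nan
    c["hsv"]=cv2.cvtColor(c["frame"],cv2.COLOR_RGB2HSV); return c
def cast(c,uv,z):
    uv=np.atleast_2d(np.asarray(uv,float)); K,R,t=c["intrinsics"],c["R"],c["t"]
    o=-R.T@t; d=np.c_[(uv-K[:2,2])/[K[0,0],K[1,1]],np.ones(len(uv))]@R
    return (o+d*((z-o[2])/d[:,2])[:,None])[:,:2]
def proj(c,X):
    p=c["R"]@np.asarray(X)+c["t"]; p=c["intrinsics"]@p; return p[:2]/p[2]
def blobs(m,amin=20):
    n,l,s,ce=cv2.connectedComponentsWithStats(m.astype(np.uint8))
    return [(ce[i],s[i,4],l==i) for i in range(1,n) if s[i,4]>=amin]
def save(c,name,box=None,k=1):
    im=c["frame"][:,:,::-1]
    if box: im=im[box[1]:box[3],box[0]:box[2]]
    cv2.imwrite(f"pics/{name}.png",cv2.resize(im,None,fx=k,fy=k,interpolation=cv2.INTER_CUBIC))
def state():
    s=readout.read_state(); R=Ro.from_rotvec(s["orientation"]).as_matrix()
    print("t %.1f"%s["t"],"tcp",s["tool_pos"].round(4),"F",s["force"].round(1),"open",round(s["opening"],4),"q5 %.2f"%s["q"][5]); return s,R
E
python3 - <<'E'
from h import *
s,R=state(); print(R.round(3), s['q'].round(2))
c=grab("top"); W=c["W"]; hsv=c["hsv"]; z=W[...,2]
print("cam",-c["R"].T@c["t"])
print("bench z",np.nanmedian(z[300:400,150:500]))
# upper things
for zl,zh,n in((.04,.06,"jarlvl"),(.004,.0085,"cover"),(.02,.032,"rack"),(.075,.09,"posts"),(.12,.2,"high"),(.033,.04,"block")):
    for ce,a,m in blobs((z>zl)&(z<zh)&(W[...,0]>.2),12):
        pts=W[m]; h=np.median(hsv[m],0)
        r=cv2.minAreaRect((pts[:,:2]*1000).astype(np.float32))
        print(n,ce.round(1),a,"xyz",np.nanmean(pts,0).round(4),"hsv",h,"rect",np.round(r[0],1),np.round(r[1],1),round(r[2],1))
save(c,"crop0",(110,190,330,310),3.6)
E
```

```text
t 0.1 tcp [ 0.1627 -0.577   0.2287] F [-0.3  0.4  0.5] open 0.0933 q5 -0.09
[[ 0.271 -0.     0.962]
 [-0.962  0.002  0.271]
 [-0.002 -1.     0.   ]] [-1.38  0.13  1.49  0.    1.52 -0.09]
cam [0.47720169 0.01856608 0.99109693]
bench z -0.0010600096229347231
jarlvl [388.  178.8] 67 xyz [ 0.6605 -0.2587  0.0503] hsv [ 18.  12. 218.] rect [ 661.5 -261.6] [55.6 19.1] 34.6
jarlvl [133.5 181.7] 206 xyz [0.6699 0.3427 0.0502] hsv [28. 42. 89.] rect [664.3 332.3] [55.7 77.7] 57.4
jarlvl [157.2 193.3] 23 xyz [0.6406 0.2871 0.0501] hsv [33. 36. 79.] rect [639.5 288.6] [ 8.4 48.1] 61.0
jarlvl [161.4 242.3] 119 xyz [0.5255 0.277  0.0485] hsv [  0.   0. 249.] rect [526.  277.2] [26.4 26.2] 60.1
jarlvl [128.2 244.5] 128 xyz [0.5228 0.3535 0.0485] hsv [  0.   0. 248.] rect [522.9 354.3] [27.2 26. ] 50.1
jarlvl [187.9 267.2] 122 xyz [0.4666 0.216  0.0484] hsv [161.  38. 248.] rect [466.5 216. ] [25.5 26.9] 56.3
jarlvl [157.2 276.9] 124 xyz [0.4467 0.2861 0.0484] hsv [139. 126. 220.] rect [446.7 286.1] [26.7 24.9] 50.1
cover [147.4 189.2] 115 xyz [0.6592 0.3238 0.0061] hsv [ 34.  40. 110.] rect [658.8
[... 1743 characters left out ...]
rect [ 477.  -263.1] [26.4  1.3] 6.9
rack [163.8 275.8] 14 xyz [0.4481 0.277  0.0261] hsv [144.   93.  101.5] rect [446.8 277.8] [25.8  9. ] 2.7
posts [393.9 174.4] 110 xyz [ 0.6637 -0.2629  0.0842] hsv [ 13. 133. 165.] rect [ 667.1 -267.8] [58.7 33. ] 31.2
high [407.6 165. ] 146 xyz [ 0.6727 -0.2776  0.1372] hsv [69.5 29.5 70. ] rect [ 673.7 -279.2] [26.6 26. ] 69.3
high [283.2 206.8] 943 xyz [ 0.5876 -0.0043  0.1459] hsv [ 90.  15. 216.] rect [589.2   1.9] [ 43.3 131.1] 13.1
block [136.4 183. ] 80 xyz [0.6692 0.3405 0.0367] hsv [30.  41.  89.5] rect [665.7 336.1] [41.1 72.1] 60.4
block [405.1 254.9] 267 xyz [ 0.4799 -0.2918  0.0352] hsv [150.   7. 104.] rect [ 480.1 -292.3] [27.7 60. ] 5.9
```

View pics/crop0.png

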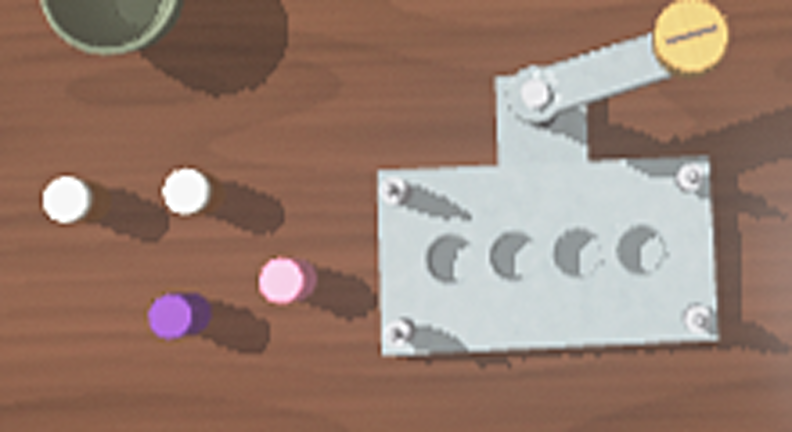

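```bash
python3 -m creep '[[[0.35,0,0,5,0,8,0],[0.35,0,0,5,0,8,0],[0.35,0,0,5,0,0,0],[0.35,0,0,5,0,0,0],[0.35,0,0,5,0,0,0],[0.35,0,0,5,0,0,0],[0.35,-4,0,5,0,0,0],[0.35,0,0,0,0,0,0]]]' 20
python3 - <<'E'
from h import *
s,R=state();print(R.round(3))
E
```

```text
t: 0.95
tool_pos: [0.5027, -0.5272, 0.2222]
orientation: [-1.199, 1.229, -1.215]
force: [-0.8, -0.3, -0.1]
opening: 0.0604
t 0.9 tcp [ 0.5027 -0.5272  0.2222] F [-0.8 -0.3 -0.1] open 0.0604 q5 0.71
[[-0.018 -0.005  1.   ]
 [-1.     0.007 -0.018]
 [-0.007 -1.    -0.005]]
```

```bash
python3 -m creep '[[[0.35,-5,0,0,0,0,0],[0.35,-5,0,0,0,0,0],[0.35,-5,0,0,0,0,0],[0.35,-5,0,0,0,0,0],[0.35,-5,0,0,0,0,0],[0.35,-5,0,0,0,0,0],[0.35,-5,0,0,0,0,0],[0.35,-5,0,0,0,0,0]]]' >/dev/null;  python3 -m creep '[[[0.35,-5,0,0,0,0,0],[0.35,-5,0,-1,0,0,0],[0.35,-5,0,-1,0,0,0],[0.35,-3,0,-1,0,0,0],[0.35,0,0,0,0,0,0],[0.35,0,0,0,0,0,0],[0.35,0,0,0,0,0,0],[0.35,0,0,0,0,0,0]]]'
python3 - <<'E'
from h import *
s,R=state();print(R.round(3))
c=grab("wrist"); save(c,"w1"); print("cam in tool", R.T@(-c["R"].T@c["t"]-s["tool_pos"]))
np.savez("w1.npz",**{k:c[k] for k in("frame","depth","intrinsics","R","t")})
E
```

```text
t: 2.55
tool_pos: [0.4754, 0.0494, 0.2186]
orientation: [-1.2, 1.241, -1.209]
force: [0.1, -0.4, -0.9]
opening: 0.0604
t 2.5 tcp [0.4754 0.0494 0.2186] F [ 0.1 -0.4 -0.9] open 0.0604 q5 1.58
[[-0.021 -0.014  1.   ]
 [-1.     0.013 -0.021]
 [-0.013 -1.    -0.014]]
cam in tool [-0.00068294 -0.15412284  0.06999436]
```

View pics/w1.png

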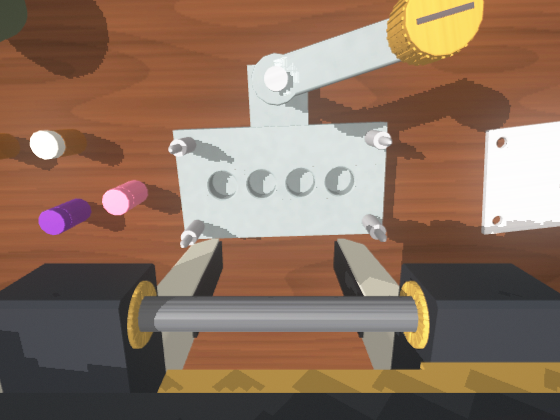

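```bash
cat >> h.py <<'E'
def bores(c,near=((.4775,.111),(.478,.069),(.478,.0245),(.4785,-.0148))):
    W=c["W"]; out=[]
    hole=(W[...,2]<.0235)&(W[...,2]>.0)
    for p in near:
        u,v=proj(c,[*p,.026]); 
        best=min(blobs(hole,20),key=lambda b:np.hypot(*(b[0]-[u,v])))
        ct=max(cv2.findContours(best[2].astype(np.uint8),0,cv2.CHAIN_APPROX_NONE)[0],key=len)[:,0]
        (e,ax,an)=cv2.fitEllipse(ct); q=cast(c,ct,.026)
        (cx,cy),r=cv2.minEnclosingCircle((q*1000).astype(np.float32))
        print("bore",best[0].round(1),best[1],"ell",cast(c,e,.026).round(4)[0],"circ",round(cx,1),round(cy,1),round(r,1)); out.append(cast(c,e,.026)[0])
    return np.array(out)
def rackfit(b):
    y=np.array([63,21,-21,-63])*1e-3; ctr=b.mean(0); d=(y[:,None]*(b-ctr)).sum(0)/(y**2).sum()
    yaw=np.arctan2(-d[0],d[1]); print("rack ctr",ctr.round(4),"yaw deg",np.degrees(yaw).round(2),"scale",np.hypot(*d).round(3)); return ctr,yaw
E
python3 - <<'E'
from h import *
for n in("wrist","top"):
    c=grab(n); rackfit(bores(c))
    W=c["W"]; m=(abs(W[...,2]-.026)<.003)&(abs(W[...,0]-.478)<.075)&(abs(W[...,1]-.048)<.13)&(c["hsv"][...,1]<40)
    b=max(blobs(m),key=lambda b:b[1])[2]; 
    ct=max(cv2.findContours(b.astype(np.uint8),0,cv2.CHAIN_APPROX_NONE)[0],key=len)[:,0]; q=cast(c,ct,.026)
    # near (-x) edge and +y edge line fits
    e=q[(q[:,0]<.43)&(abs(q[:,1]-.048)<.08)]; print("near edge slope deg",np.degrees(np.polyfit(e[:,1],e[:,0],1)[0]),e[:,0].mean())
    for sg in(1,-1):
        e=q[((q[:,1]-.048)*sg>.1)&(abs(q[:,0]-.478)<.03)]; print("side",sg,np.degrees(np.polyfit(e[:,0],e[:,1],1)[0]) if len(e)>3 else None,e[:,1].mean())
E
```

```text
bore [222.2 185. ] 617 ell [0.4755 0.1122] circ 475.4 112.6 15.9
bore [261.  183.8] 620 ell [0.476  0.0704] circ 475.9 70.5 15.9
bore [300.2 182.4] 628 ell [0.4766 0.0287] circ 475.5 28.2 16.4
bore [339.3 181.1] 631 ell [ 0.4773 -0.013 ] circ 477.0 -12.9 15.9
rack ctr [0.4764 0.0496] yaw deg 0.8 scale 0.994
near edge slope deg -0.924818765606637 0.41679075073356125
side 1 -0.947242750552021 0.15824209172708728
side -1 0.7181497481018274 -0.05959271096137149
bore [232.4 314.8] 28 ell [0.3529 0.1161] circ 357.3 118.3 15.4
bore [258.9 311.6] 22 ell [0.3315 0.0483] circ 356.0 54.4 12.7
bore [258.9 311.6] 22 ell [0.3315 0.0483] circ 356.0 54.4 12.7
bore [324.1 273.4] 20 ell [ 0.4421 -0.0997] circ 442.0 -100.9 10.2
rack ctr [0.3645 0.0282] yaw deg 22.47 scale 1.668Traceback (most recent call last):
  File "<stdin>", line 5, in <module>
ValueError: max() iterable argument is empty
```

```bash
cat >> h.py <<'E'
def todo(pos,ang):
    s,R=state(); a=np.radians(ang); x=np.array([np.cos(a),np.sin(a),0]); y=np.array([0,0,-1.]); D=np.c_[x,y,np.cross(x,y)]
    print("go cm",(R.T@(np.array(pos)-s["tool_pos"])*100).round(2),"then-frame cm",(D.T@(np.array(pos)-s["tool_pos"])*100).round(2),"turn deg",np.degrees(Ro.from_matrix(R.T@D).as_rotvec()).round(2))
E
python3 -m creep '[[[0.35,-5,0,2,0,0,0],[0.35,-5,0,2,0,0,0],[0.35,-5,0,1,0,0,0],[0.35,-5,0,0,0,0,0],[0.35,-2.8,0,0.4,0,0,0],[0.35,0,0,0,0,0,0],[0.35,0,0,0,0,0,0],[0.35,0,0,0,0,0,0]]]'
python3 - <<'E'
from h import *
c=grab("wrist")
W,hs=c["W"],c["hsv"]
m=(hs[...,1]<40)&(hs[...,2]>180)&(W[...,2]>.04)&(W[...,2]<.056)
for ce,a,mm in blobs(m,60): print(ce,a,cast(c,ce,.05))
todo([.5255,.277,.15],-89.2)
save(c,"w2")
E
```

```text
t: 3.5
tool_pos: [0.5389, 0.2732, 0.2183]
orientation: [-1.196, 1.25, -1.22]
force: [-0.0, -0.3, 1.2]
opening: 0.0603
[273.99323181 202.7106599 ] 591 [[0.52467052 0.28004371]]
[199.68676717 207.74204355] 597 [[0.52185228 0.35582767]]
[401.92929293 200.17171717] 99 [[0.52309497 0.151504  ]]
[328.0201005  254.84422111] 199 [[0.46583933 0.22523229]]
t 3.5 tcp [0.5389 0.2729 0.2184] F [-0.7 -0.5  0.5] open 0.0602 q5 1.98
go cm [-0.3   6.86 -1.25] then-frame cm [-0.43  6.84 -1.33] turn deg [ 0.84 -2.82 -0.59]
```

View pics/w2.png

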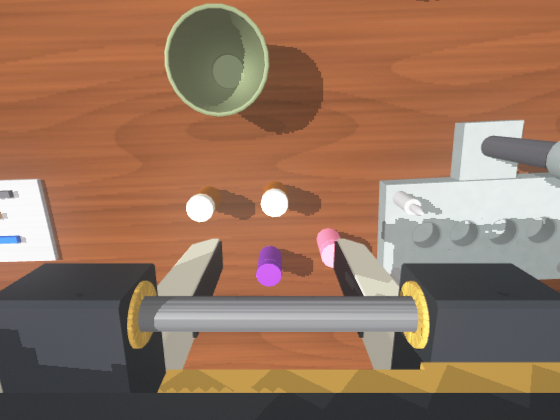

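```bash
python3 -m creep '[[[0.35,-0.3,2,-0.6,0.8,-2.8,-0.6],[0.35,-0.3,2,-0.7,0,0,0],[0.35,0,2.8,0,0,0,0],[0.35,0,0,0,0,0,0],[0.35,0,3,0,0,0,0],[0.35,0,3,0,0,0,0],[0.35,0,0,0,0,0,0],[0.35,0,0,0,0,0,0]]]'
python3 - <<'E'
from h import *
todo([.5252,.2785,.037],-89.2)
c=grab("wrist"); W,hs=c["W"],c["hsv"]
m=(hs[...,1]<40)&(hs[...,2]>180)&(W[...,2]>.04)&(W[...,2]<.056)
for ce,a,mm in blobs(m,60): print(ce,a,cast(c,ce,.05))
E
```

```text
t: 4.35
tool_pos: [0.5315, 0.2703, 0.0964]
orientation: [-1.202, 1.201, -1.211]
force: [0.4, 0.9, 0.2]
opening: 0.0605
t 4.3 tcp [0.5315 0.2703 0.0964] F [0.4 0.9 0.2] open 0.0605 q5 1.96
go cm [-0.82  5.93 -0.69] then-frame cm [-0.83  5.94 -0.62] turn deg [-0.55 -0.67 -0.08]
[264.05112045 241.13515406] 1428 [[0.52539553 0.28002248]]
[149.07186858 244.36481862] 1461 [[0.52301189 0.35478256]]
[462.70539419 241.56016598] 241 [[0.52537397 0.15143476]]
```

```bash
python3 -m creep '[[[0.35,-0.4,0,-0.4,-0.5,-0.7,0],[0.35,-0.4,0,-0.3,0,0,0],[0.35,0,2,0,0,0,0],[0.35,0,2,0,0,0,0],[0.35,0,1,0,0,0,0],[0.35,0,0,0,0,0,0],[0.35,0,0,0,0,0,0],[0.35,0,0,0,0,0,0]]]' >/dev/null
python3 - <<'E'
from h import *
todo([.5252,.2785,.037],-89.2)
E
```

```text
t 5.2 tcp [0.5302 0.2834 0.0574] F [0.8 0.  0.3] open 0.0601 q5 1.96
go cm [ 0.5   2.03 -0.54] then-frame cm [ 0.48  2.04 -0.5 ] turn deg [-0.86  0.15 -0.46]
```

```bash
python3 -m creep '[[[0.35,0.3,0,0,0,0,0],[0.35,0,0,0,0,0,0],[0.35,0,0,0,0,0,0],[0.35,0,0,0,0,0,0],[0.35,0,0,0,0,0,0],[0.35,0,0,0,0,0,0],[0.35,0,0,0,0,0,0],[0.35,0,0,0,0,0,0]]]' ; python3 -m creep '[[[0.35,0,0,-0.3,0,0,0],[0.35,0,0,0,0,0,0],[0.35,0,0,0,0,0,0],[0.35,0,0,0,0,0,0],[0.35,0,0,0,0,0,0],[0.35,0,0,0,0,0,0],[0.35,0,0,0,0,0,0],[0.35,0,0,0,0,0,0]]]'
python3 - <<'E'
from h import *
todo([.5252,.2785,.037],-89.2)
E
```

```text
t: 6.0
tool_pos: [0.5318, 0.2806, 0.0601]
orientation: [-1.196, 1.188, -1.199]
force: [-0.6, -0.4, -0.9]
opening: 0.0606
t: 6.8
tool_pos: [0.5284, 0.2806, 0.0599]
orientation: [-1.197, 1.188, -1.199]
force: [0.7, -0.8, 0.2]
opening: 0.0606
t 6.8 tcp [0.5284 0.2806 0.0599] F [ 0.7 -0.8  0.2] open 0.0606 q5 1.95
go cm [ 0.22  2.28 -0.36] then-frame cm [ 0.2   2.29 -0.32] turn deg [-1.04  0.14 -0.54]
```

```bash
python3 -m creep '[[[0.35,0.2,0,-0.3,-0.9,0,-0.5],[0.35,0,0,0,0,0,0],[0.35,0,0.8,0,0,0,0],[0.35,0,0.8,0,0,0,0],[0.35,0,0.7,0,0,0,0],[0.35,0,0,0,0,0,0],[0.35,0,0,0,0,0,0],[0.35,0,0,0,0,0,0]]]' ;  python3 - <<'E'
from h import *
todo([.5252,.2785,.037],-89.2)
E
```

```text
t: 7.6
tool_pos: [0.5243, 0.2779, 0.0334]
orientation: [-1.218, 1.197, -1.197]
force: [-0.7, -0.1, 1.0]
opening: 0.0603
t 7.6 tcp [0.5243 0.2779 0.0334] F [-0.7 -0.1  1. ] open 0.0603 q5 1.96
go cm [-0.06 -0.36  0.09] then-frame cm [-0.06 -0.36  0.09] turn deg [0.05 0.14 0.05]
```

```bash
python3 -m creep '[[[0.35,0,-0.35,0.1,0,0,0],[0.35,0,0,0,0,0,0],[1,0,0,0,0,0,0],[1,0,0,0,0,0,0],[1,0,0,0,0,0,0],[1,0,0,0,0,0,0],[1,0,0,0,0,0,0],[1,0,0,0,0,0,0]]]' 20;  python3 -m creep '[[[1,0,-2,0,0,0,0],[1,0,-4,0,0,0,0],[1,0,-4,0,0,0,0],[1,0,-3,0,0,0,0],[1,0,0,0,0,0,0],[1,0,0,0,0,0,0],[1,0,0,0,0,0,0],[1,0,0,0,0,0,0]]]' 20
python3 - <<'E'
from h import *
# bore3 target from rack (avg)
ctr=np.array([.477,.0488]); a=np.radians(.8); d=np.array([-np.sin(a),np.cos(a)])
print([ (ctr+d*y).round(4) for y in(.063,.021,-.021,-.063)])
todo([*(ctr+d*.063),.16],-89.2)
E
```

```text
t: 8.4
tool_pos: [0.5264, 0.2784, 0.0387]
orientation: [-1.216, 1.196, -1.198]
force: [0.3, 1.1, 0.6]
opening: 0.0278
t: 9.2
tool_pos: [0.5229, 0.2769, 0.1677]
orientation: [-1.225, 1.201, -1.196]
force: [0.0, -0.6, -1.7]
opening: 0.0274
[array([0.4761, 0.1118]), array([0.4767, 0.0698]), array([0.4773, 0.0278]), array([ 0.4779, -0.0142])]
t 9.2 tcp [0.5229 0.2769 0.1677] F [ 0.  -0.6 -1.7] open 0.0274 q5 1.96
go cm [16.43  0.86 -4.94] then-frame cm [16.45  0.77 -4.91] turn deg [0.42 0.14 0.21]
```

```bash
python3 -m creep '[[[1,3,0,-2,0.4,0,0.2],[1,4,0,-2,0,0,0],[1,4,0,-1,0,0,0],[1,3,0,0,0,0,0],[1,2,0,0,0,0,0],[1,0,0,0,0,0,0],[1,0,0,0,0,0,0],[1,0,0,0,0,0,0]]]' >/dev/null
python3 - <<'E'
from h import *
todo([.4761,.1118,.085],-89.2)
c=grab("wrist"); W=c["W"]; save(c,"w3")
s=readout.read_state(); print("lid?",[ (ce.round(1),a,np.nanmean(W[m],0).round(4)) for ce,a,m in blobs((c["hsv"][...,1]<40)&(c["hsv"][...,2]>180)&(W[...,2]>s["tool_pos"][2]),50)])
E
```

```text
t 10.0 tcp [0.4661 0.1109 0.154 ] F [-0.8  0.4 -0.4] open 0.0273 q5 1.68
go cm [-0.1   6.88  1.15] then-frame cm [-0.08  6.9   1.  ] turn deg [1.25 0.22 0.23]
lid? [(array([277.5, 271.8]), np.int32(2335), array([0.4658, 0.1119, 0.1641]))]
```

View pics/w3.png

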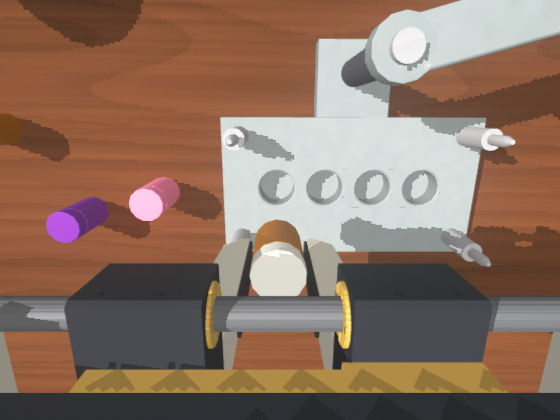

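```bash
python3 -m creep '[[[1,0,1,0.5,1.2,0.2,0.2],[1,0,2,0.5,0,0,0],[1,0,2,0,0,0,0],[1,0,2,0,0,0,0],[1,0,0,0,0,0,0],[1,0,0,0,0,0,0],[1,0,0,0,0,0,0],[1,0,0,0,0,0,0]]]' >/dev/null
python3 - <<'E'
from h import *
todo([.476,.1115,.085],-89.2)
c=grab("wrist"); rackfit(bores(c)); save(c,"w4",(180,140,460,350),2.5)
s=readout.read_state(); W=c["W"]; print("lid?",[ (ce.round(1),a,np.nanmean(W[m],0).round(4),cast(c,ce,s["tool_pos"][2]+.0105)) for ce,a,m in blobs((c["hsv"][...,1]<40)&(c["hsv"][...,2]>180)&(W[...,2]>s["tool_pos"][2]),50)])
E
```

```text
t 10.8 tcp [0.478  0.1182 0.0842] F [ 0.3 -0.2 -0.6] open 0.0273 q5 1.68
go cm [ 0.66 -0.08 -0.22] then-frame cm [ 0.67 -0.08 -0.21] turn deg [-0.16  0.55 -0.08]
bore [293.8 221.6] 643 ell [0.4789 0.1102] circ 476.6 111.7 15.2
bore [348.5 229.8] 1470 ell [0.4764 0.071 ] circ 475.4 70.4 16.3
bore [409.7 230.3] 1471 ell [0.477  0.0294] circ 476.5 29.4 16.1
bore [470.7 230.7] 1462 ell [ 0.4777 -0.0121] circ 477.1 -12.7 16.0
rack ctr [0.4775 0.0496] yaw deg -0.43 scale 0.972
lid? [(array([507.7,  46.5]), np.int32(8773), array([0.5702, 0.0521, 0.1306]), array([[0.5779854 , 0.02937832]])), (array([277.4, 271.5]), np.int32(2388), array([0.4775, 0.1192, 0.0942]), array([[0.4778241 , 0.11916391]]))]
```

View pics/w4.png

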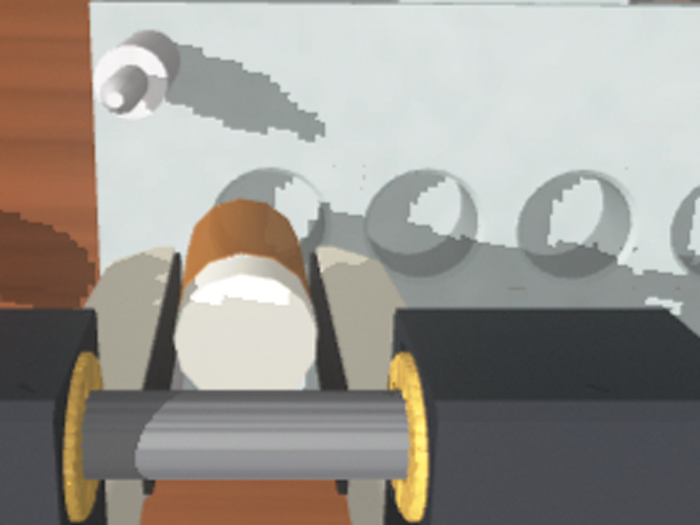

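```bash
python3 -m creep '[[[1,0.35,0,-0.2,0,0.5,0],[1,0.3,0,0,0,0,0],[1,0,0,0,0,0,0],[1,0,1.0,0,0,0,0],[1,0,1.0,0,0,0,0],[1,0,0,0,0,0,0],[1,0,0,0,0,0,0],[1,0,0,0,0,0,0]]]' >/dev/null
python3 - <<'E'
from h import *
todo([.4758,.1115,.055],-89.2)
E
```

```text
t 11.7 tcp [0.4769 0.1108 0.0636] F [-0.3 -0.2 -0.4] open 0.0273 q5 1.68
go cm [-0.07  0.86 -0.11] then-frame cm [-0.07  0.86 -0.11] turn deg [-0.28 -0.05 -0.1 ]
```

```bash
python3 -m creep '[[[1,-0.05,0,-0.1,0,0,0],[1,0,0,0,0,0,0],[1,0,0.4,0,0,0,0],[1,0,0.4,0,0,0,0],[1,0,0.3,0,0,0,0],[1,0,0,0,0,0,0],[1,0,0,0,0,0,0],[1,0,0,0,0,0,0]]]'
python3 - <<'E'
from h import *
todo([.4758,.1115,.046],-89.2)
c=grab("wrist"); save(c,"w5",(180,140,460,350),2.5)
E
```

```text
t: 12.5
tool_pos: [0.4766, 0.1115, 0.0522]
orientation: [-1.209, 1.196, -1.201]
force: [0.1, -0.4, -0.6]
opening: 0.0274
t 12.5 tcp [0.4766 0.1115 0.0522] F [ 0.1 -0.4 -0.6] open 0.0274 q5 1.68
go cm [-0.    0.62 -0.08] then-frame cm [-0.    0.62 -0.08] turn deg [-0.37 -0.03 -0.1 ]
```

View pics/w5.png

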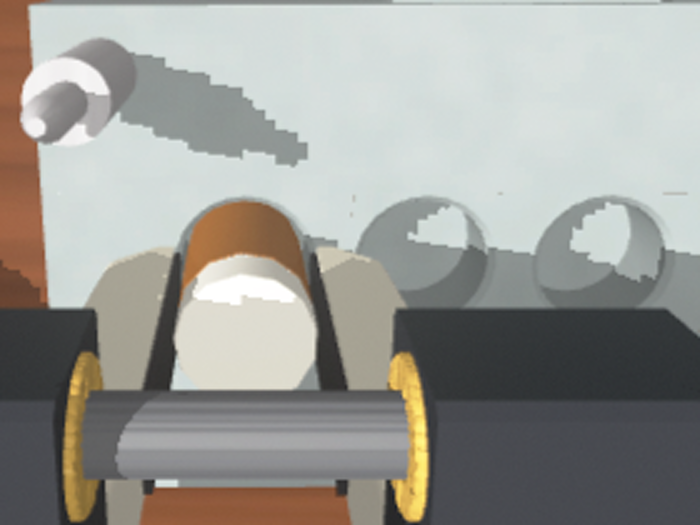

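```bash
python3 -m creep '[[[1,0,0.3,0,0,0,0],[1,0,0.25,0,0,0,0],[1,0,0.1,0,0,0,0],[1,0,0,0,0,0,0],[1,0,0,0,0,0,0],[0.45,0,0,0,0,0,0],[0.45,0,0,0,0,0,0],[0.45,0,0,0,0,0,0]]]'; python3 -m creep '[[[0.45,0,-2,0,0,0,0],[0.45,0,-5,0,0,0,0],[0.45,0,-5,0,0,0,0],[0.45,-5,0,1,0,0,0],[0.45,-5,0,2,0,0,0],[0.45,-5,0,2,0,0,0],[0.45,-4,0,0,0,0,0],[0.45,0,0,0,0,0,0]]]'
python3 - <<'E'
from h import *
c=grab("wrist"); W,hs=c["W"],c["hsv"]
m=(hs[...,1]<40)&(hs[...,2]>180)&(W[...,2]>.035)&(W[...,2]<.065)
for ce,a,mm in blobs(m,60): print(ce,a,cast(c,ce,np.nanmedian(W[mm][:,2])),np.nanmedian(W[mm][:,2]))
todo([.5227,.3543,.1],-89.2)
E
```

```text
t: 13.35
tool_pos: [0.4768, 0.1116, 0.0455]
orientation: [-1.209, 1.195, -1.201]
force: [-0.1, -0.4, 0.1]
opening: 0.0467
t: 14.15
tool_pos: [0.5228, 0.2986, 0.1729]
orientation: [-1.2, 1.198, -1.206]
force: [-0.2, 0.1, -0.6]
opening: 0.0511
[213.56457565 204.57318573] 813 [[0.52158276 0.35614243]] 0.04910869958166434
[453.6252588  208.07660455] 483 [[0.52180015 0.15083305]] 0.056323882253646644
[486.19966997 253.86138614] 606 [[0.47983181 0.11554953]] 0.05472353260838608
t 14.2 tcp [0.5229 0.2966 0.1727] F [-0.6 -1.1  0.9] open 0.0511 q5 2.00
go cm [-5.74  7.29 -0.07] then-frame cm [-5.77  7.27  0.06] turn deg [-0.66 -0.45 -0.23]
```

```bash
python3 -m creep '[[[0.35,-3,2,0,-0.6,-0.4,-0.2],[0.35,-2.8,2,0,0,0,0],[0.35,0,3,0,0,0,0],[0.35,0,0,0,0,0,0],[0.35,0,0,0,0,0,0],[0.35,0,0,0,0,0,0],[0.35,0,0,0,0,0,0],[0.35,0,0,0,0,0,0]]]'>/dev/null
python3 - <<'E'
from h import *
c=grab("wrist"); W,hs=c["W"],c["hsv"]
m=(hs[...,1]<40)&(hs[...,2]>180)&(W[...,2]>.035)&(W[...,2]<.065)
for ce,a,mm in blobs(m,60): print(ce,a,cast(c,ce,.05))
todo([.5225,.3545,.038],-89.2)
E
```

```text
[270.73668189 232.44977169] 1314 [[0.52235881 0.35692131]]
[556.35443038 231.40506329] 79 [[0.52468175 0.16387951]]
t 15.1 tcp [0.5266 0.3514 0.1072] F [-0.4 -0.4 -0.2] open 0.0606 q5 2.07
go cm [-0.3   6.91 -0.46] then-frame cm [-0.31  6.92 -0.4 ] turn deg [-0.41 -0.31 -0.05]
```

```bash
python3 -m creep '[[[0.35,-0.35,0,-0.4,-0.4,-0.3,0],[0.35,0,0,0,0,0,0],[0.35,0,2,0,0,0,0],[0.35,0,2,0,0,0,0],[0.35,0,1.5,0,0,0,0],[0.35,0,0,0,0,0,0],[0.35,0,0,0,0,0,0],[0.35,0,0,0,0,0,0]]]'>/dev/null
python3 - <<'E'
from h import *
todo([.5225,.355,.038],-89.2)
E
```

```text
t 15.8 tcp [0.5243 0.3569 0.0546] F [-0.7 -0.3  0.2] open 0.061 q5 2.07
go cm [ 0.19  1.66 -0.19] then-frame cm [ 0.19  1.66 -0.18] turn deg [-0.26  0.05 -0.22]
```

```bash
python3 -m creep '[[[0.35,0.15,0.8,-0.15,0,0,0],[0.35,0,0.8,0,0,0,0],[0.35,0,0,0,0,0,0],[0.35,0,0,0,0,0,0],[1,0,0,0,0,0,0],[1,0,0,0,0,0,0],[1,0,0,0,0,0,0],[1,0,0,0,0,0,0]]]' 20;  python3 -m creep '[[[1,0,0,0,0,0,0],[1,0,-2,0,0,0,0],[1,0,-4,0,0,0,0],[1,0,-4,0,0,0,0],[1,0,-3,0,0,0,0],[1,0,0,0,0,0,0],[1,0,0,0,0,0,0],[1,0,0,0,0,0,0]]]' 20;python3 -m creep '[[[1,3,0,-2,0,0,0],[1,5,0,-2,0,0,0],[1,5,0,-0.5,0,0,0],[1,5,0,0,0,0,0],[1,5,0,0,0,0,0],[1,5,0,0,0,0,0],[1,4,0,0,0,0,0],[1,0,0,0,0,0,0]]]' >/dev/null
python3 - <<'E'
from h import *
todo([.477,.0283,.085],-89.2)
E
```

```text
t: 16.65
tool_pos: [0.5244, 0.3562, 0.0401]
orientation: [-1.206, 1.195, -1.198]
force: [-1.0, -0.0, 0.1]
opening: 0.0328
t: 17.45
tool_pos: [0.5215, 0.3544, 0.1712]
orientation: [-1.211, 1.197, -1.198]
force: [0.4, -0.2, -0.4]
opening: 0.0276
t 18.2 tcp [0.4712 0.03   0.1527] F [0.3 0.7 0. ] open 0.0273 q5 1.51
go cm [0.17 6.75 0.72] then-frame cm [0.18 6.77 0.58] turn deg [1.23 0.33 0.14]
```

```bash
python3 -m creep '[[[1,0.1,1,0.3,1.2,0.3,0.1],[1,0,2,0.3,0,0,0],[1,0,2,0,0,0,0],[1,0,1.7,0,0,0,0],[1,0,0,0,0,0,0],[1,0,0,0,0,0,0],[1,0,0,0,0,0,0],[1,0,0,0,0,0,0]]]' >/dev/null
python3 - <<'E'
from h import *
todo([.477,.0283,.085],-89.2)
c=grab("wrist"); bores(c)
s=readout.read_state(); W=c["W"]; print("lid?",[ (ce.round(1),np.nanmean(W[m],0).round(4)) for ce,a,m in blobs((c["hsv"][...,1]<40)&(c["hsv"][...,2]>180)&(W[...,2]>s["tool_pos"][2])&(abs(W[...,0]-.477)<.03),50)])
E
```

```text
t 19.1 tcp [0.4715 0.0316 0.0762] F [-0.2  0.6 -0.9] open 0.0276 q5 1.52
go cm [ 0.33 -0.89  0.53] then-frame cm [ 0.34 -0.88  0.54] turn deg [ 0.72 -0.16 -0.13]
bore [163.4 211.2] 235 ell [0.4744 0.1127] circ 475.6 111.2 15.7
bore [220.3 220.7] 1616 ell [0.4766 0.07  ] circ 476.5 70.6 16.3
bore [286.1 214.1] 1039 ell [0.4803 0.0277] circ 477.2 28.4 15.7
bore [348.3 220.2] 1637 ell [ 0.4778 -0.0132] circ 477.2 -13.4 15.8
lid? [(array([277.2, 272.9]), array([0.4697, 0.0326, 0.0849]))]
```

```bash
python3 -m creep '[[[1,0.2,0,0.35,0.7,0,0],[1,0.18,0,0.37,0,0,0],[1,0,0,0,0,0,0],[1,0,0.5,0,0,0,0],[1,0,0.5,0,0,0,0],[1,0,0,0,0,0,0],[1,0,0,0,0,0,0],[1,0,0,0,0,0,0]]]' >/dev/null
python3 - <<'E'
from h import *
todo([.4787,.0278,.06],-89.2)
E
```

```text
t 19.9 tcp [0.481  0.0273 0.0671] F [ 0.9 -0.6 -0.9] open 0.0275 q5 1.51
go cm [-0.05  0.71 -0.23] then-frame cm [-0.05  0.71 -0.23] turn deg [-0.24 -0.19 -0.11]
```

```bash
python3 -m creep '[[[1,-0.05,0,-0.2,0,0,0],[1,0,0,0,0,0,0],[1,0,0.4,0,0,0,0],[1,0,0.4,0,0,0,0],[1,0,0.3,0,0,0,0],[1,0,0,0,0,0,0],[1,0,0,0,0,0,0],[1,0,0,0,0,0,0]]]'
python3 - <<'E'
from h import *
todo([.4787,.0278,.046],-89.2)
c=grab("wrist"); save(c,"w6",(180,140,460,350),2.5)
E
```

```text
t: 20.7
tool_pos: [0.4791, 0.0279, 0.0552]
orientation: [-1.209, 1.199, -1.202]
force: [-0.0, 0.0, -0.0]
opening: 0.0277
t 20.7 tcp [0.4791 0.0279 0.0552] F [-0.  0. -0.] open 0.0277 q5 1.51
go cm [ 0.01  0.92 -0.05] then-frame cm [ 0.01  0.92 -0.04] turn deg [-0.29 -0.18 -0.11]
```

View pics/w6.png

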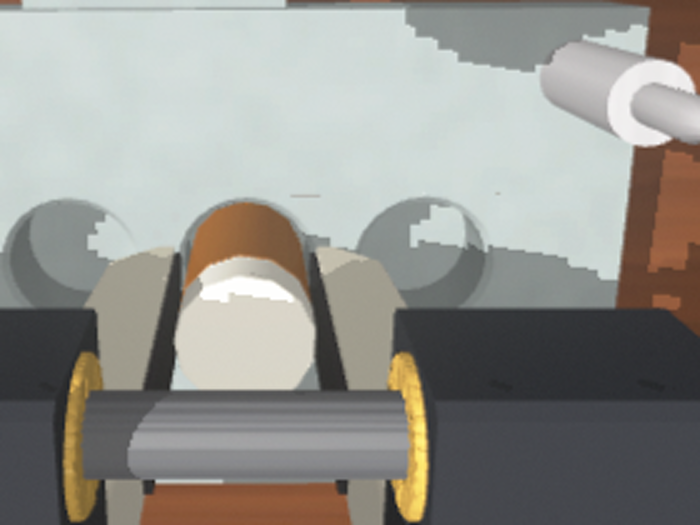

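```bash
python3 -m creep '[[[1,0,0.4,0,0,0,0],[1,0,0.4,0,0,0,0],[1,0,0.2,0,0,0,0],[1,0,0,0,0,0,0],[1,0,0,0,0,0,0],[0.5,0,0,0,0,0,0],[0.5,0,0,0,0,0,0],[0.5,0,0,0,0,0,0]]]'; python3 -m creep '[[[0.5,0,-2,0,0,0,0],[0.5,0,-5,0,0,0,0],[0.2,0,-5,0,0,0,0],[0,5,-3,0,0,0,0],[0,5,0,0,0,0,0],[0,5,0,0,0,0,0],[0,5,0,0,0,0,0],[0,5,0,0,0,0,0]]]'
python3 - <<'E'
from h import *
for n in("top","wrist"):
    c=grab(n); W,hs=c["W"],c["hsv"]; z=W[...,2]
    m=(z>.028)&(z<.045)&(hs[...,2]<140)&(W[...,1]<-.2)&(W[...,1]>-.4)&(abs(W[...,0]-.48)<.1)
    for nm,mm in(("block",m),("plate",(abs(z-.006)<.004)&(hs[...,1]<20)&(hs[...,2]>200)&(W[...,1]<-.12)&(abs(W[...,0]-.48)<.12))):
        b=blobs(mm)
        if b:
            b=max(b,key=lambda b:b[1]); r=cv2.minAreaRect((W[b[2]][:,:2]*1000).astype(np.float32)); print(n,nm,b[0].round(),b[1],r)
    m=(abs(z-.055)<.006)&(hs[...,1]<40)&(abs(W[...,0]-.477)<.025)&(abs(W[...,1]-.05)<.09)
    print([(a,np.nanmean(W[q],0).round(3)) for _,a,q in blobs(m)])
todo([.48,-.2925,.1],-84.1)
E
```

```text
t: 21.55
tool_pos: [0.48, 0.0278, 0.0456]
orientation: [-1.208, 1.197, -1.203]
force: [-0.1, 1.0, 0.3]
opening: 0.0448
t: 22.35
tool_pos: [0.4821, -0.2139, 0.1967]
orientation: [-1.215, 1.187, -1.195]
force: [1.1, -0.4, 0.1]
opening: 0.0898
top plate [381. 279.] 311 ((424.90777587890625, -235.589599609375), (24.024410247802734, 95.84264373779297), 7.881865501403809)
[(np.int32(111), array([0.478, 0.027, 0.055])), (np.int32(114), array([0.476, 0.11 , 0.055]))]
wrist block [348. 198.] 1725 ((477.6339111328125, -290.4734802246094), (28.214235305786133, 59.71009826660156), 5.9339470863342285)
wrist plate [341. 187.] 18819 ((477.5460510253906, -290.93359375), (119.87511444091797, 219.86647033691406), 5.853011131286621)
[(np.int32(686), array([0.477, 0.024, 0.055]))]
t 22.4 tcp [ 0.4816 -0.2174  0.1964] F [-0.4  0.7 -0.8] open 0.0925 q5 1.03
go cm [ 7.49  9.65 -0.34] then-frame cm [ 7.45  9.64 -0.93] turn deg [-0.33 -4.91  0.13]
```

```bash
python3 -m creep '[[[0,4,2,-0.4,-0.3,-4.9,0.1],[0,3.5,2,-0.6,0,0,0],[0,0,4,0,0,0,0],[0,0,3,0,0,0,0],[0,0,0,0,0,0,0],[0,0,0,0,0,0,0],[0,0,0,0,0,0,0],[0,0,0,0,0,0,0]]]'>/dev/null
python3 - <<'E'
from h import *
c=grab("wrist"); W,hs=c["W"],c["hsv"]; z=W[...,2]
m=(z>.028)&(z<.045)&(hs[...,2]<140)&(W[...,1]<-.2)&(W[...,1]>-.4)&(abs(W[...,0]-.48)<.1)
b=max(blobs(m),key=lambda b:b[1]); print(b[1],cv2.minAreaRect((W[b[2]][:,:2]*1000).astype(np.float32)))
todo([.479,-.292,.023],-84.1); save(c,"w7")
E
```

```text
3717 ((478.01025390625, -291.1354064941406), (28.153398513793945, 59.4351692199707), 5.667112350463867)
t 23.3 tcp [ 0.4788 -0.2957  0.0879] F [0.6 0.1 0.2] open 0.093 q5 0.82
go cm [-0.38  6.49  0.02] then-frame cm [-0.37  6.49  0.06] turn deg [-0.35  0.11  0.16]
```

View pics/w7.png

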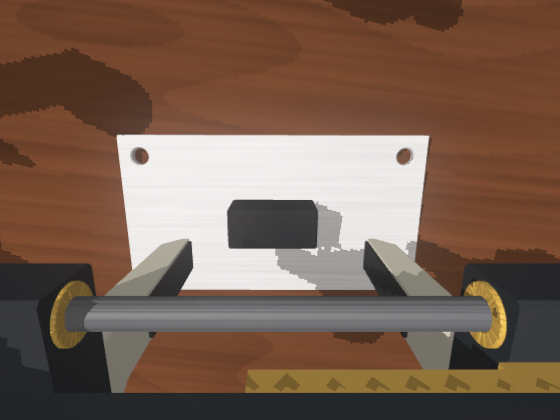

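```bash
python3 -m creep '[[[0,-0.37,0,0.05,-0.3,0.1,0.1],[0,0,2,0,0,0,0],[0,0,2,0,0,0,0],[0,0,1.5,0,0,0,0],[0,0,0,0,0,0,0],[0,0,0,0,0,0,0],[0,0,0,0,0,0,0],[0,0,0,0,0,0,0]]]'>/dev/null
python3 - <<'E'
from h import *
todo([.479,-.292,.023],-84.1)
E
```

```text
t 24.1 tcp [ 0.4846 -0.2936  0.0398] F [-0.1  0.8 -0.4] open 0.0929 q5 0.83
go cm [-0.24  1.67 -0.55] then-frame cm [-0.22  1.68 -0.54] turn deg [-0.55  0.07  0.53]
```

```bash
python3 -m creep '[[[0,-0.2,0,-0.5,-0.5,0,0.5],[0,0,0,0,0,0,0],[0,0,0.8,0,0,0,0],[0,0,0.6,0,0,0,0],[0,0,0,0,0,0,0],[0,0,0,0,0,0,0],[0,0,0,0,0,0,0],[0,0,0,0,0,0,0]]]'>/dev/null
python3 - <<'E'
from h import *
todo([.479,-.292,.023],-84.1)
E
```

```text
t 24.9 tcp [ 0.4795 -0.2926  0.0257] F [0.8 0.2 0.1] open 0.0933 q5 0.83
go cm [-0.07  0.27 -0.04] then-frame cm [-0.07  0.27 -0.04] turn deg [-0.08  0.05  0.05]
```

```bash
python3 -m creep '[[[0,-0.05,0.2,0,0,0,0],[0,0,0,0,0,0,0],[1,0,0,0,0,0,0],[1,0,0,0,0,0,0],[1,0,0,0,0,0,0],[1,0,0,0,0,0,0],[1,0,0,0,0,0,0],[1,0,0,0,0,0,0]]]' 50; python3 -m creep '[[[1,0,0,0,0,0,0],[1,0,-1,0,0,0,0],[1,0,-2,0,0,0,0],[1,0,-3,0,0,0,0],[1,0,-4,0,0,0,0],[1,0,-4,0,0,5,0],[1,0,0,0,0,0,0],[1,0,0,0,0,0,0]]]' 50
python3 - <<'E'
from h import *
todo([.477,.049,.16],-89.2)
E
```

```text
t: 25.7
tool_pos: [0.4799, -0.2923, 0.0241]
orientation: [-1.256, 1.13, -1.134]
force: [0.5, 0.5, 0.7]
opening: 0.0595
t: 26.5
tool_pos: [0.4765, -0.29, 0.1683]
orientation: [-1.216, 1.203, -1.194]
force: [-0.6, -0.2, -3.7]
opening: 0.0602
t 26.5 tcp [ 0.4765 -0.29    0.1683] F [-0.6 -0.2 -3.7] open 0.0602 q5 0.92
go cm [-33.89   0.95   0.53] then-frame cm [-33.89   0.83   0.52] turn deg [ 0.24  0.02 -0.2 ]
```

```bash
python3 -m creep '[[[1,-3,0,0,0.2,0,-0.2],[1,-5,0,0,0,0,0],[1,-5,0,0,0,0,0],[1,-5,0,0,0,0,0],[1,-5,0,0,0,0,0],[1,-5,0,0,0,0,0],[1,-4,0,0,0,0,0],[1,0,0,0,0,0,0]]]'>/dev/null
python3 - <<'E'
from h import *
todo([.4775,.0487,.13],-89.1)
c=grab("wrist"); W,hs=c["W"],c["hsv"]; z=W[...,2]; s=readout.read_state(); zz=s["tool_pos"][2]; print("plate z",np.nanmedian(z[(abs(z-zz+.018)<.012)]))
m=(z>zz-.03)&(z<zz+.02)&(hs[...,1]<25)&(hs[...,2]>150)&(W[...,0]<.56)
b=max(blobs(m),key=lambda b:b[1]); print(b[1],cv2.minAreaRect((W[b[2]][:,:2]*1000).astype(np.float32)))
save(c,"w8")
E
```

```text
t 27.3 tcp [0.4635 0.0358 0.1567] F [ 0.2 -0.6 -3.2] open 0.0597 q5 1.52
go cm [-1.26  2.65  1.46] then-frame cm [-1.27  2.67  1.42] turn deg [ 0.94  0.04 -0.23]
plate z 0.13705451458825438
42609 ((480.8067626953125, 37.05510711669922), (80.85990905761719, 221.4940948486328), 0.8734422922134399)
```

View pics/w8.png

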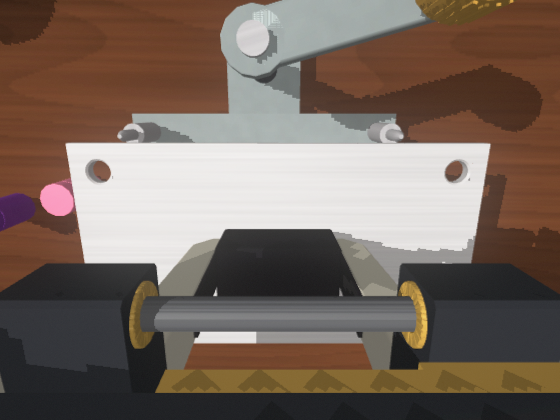

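```bash
cat >> h.py <<'E'
def coverholes(c):
    W,hs=c["W"],c["hsv"]; z=W[...,2]; tcp=readout.read_state()["tool_pos"]; zp=tcp[2]-.0185
    m=((abs(z-zp)<.008)&(hs[...,1]<40)&(W[...,0]>tcp[0]+.02)&(W[...,0]<tcp[0]+.08)).astype(np.uint8)
    m=max(blobs(m),key=lambda b:b[1])[2].astype(np.uint8); zt=np.nanmedian(z[m>0])
    cs,h=cv2.findContours(m,cv2.RETR_CCOMP,cv2.CHAIN_APPROX_NONE); P=[]
    for q,hh in zip(cs,h[0]):
        if hh[3]>=0 and len(q)>25:
            e=cv2.fitEllipse(q); w=cast(c,e[0],zt)[0]; print("hole",np.round(e[0],1),np.round(e[1],1),w.round(4)); P.append(w)
    P=sorted(P,key=lambda p:-p[1]); 
    if len(P)>=2:
        P=[P[0],P[-1]]; d=P[0]-P[1]; yaw=np.arctan2(-d[0],d[1]); mid=(P[0]+P[1])/2; ctr=mid-.045*np.array([np.cos(yaw),np.sin(yaw)])
        print("zt",zt.round(4),"span",np.hypot(*d).round(4),"yaw",np.degrees(yaw).round(2),"mid",mid.round(4),"cover ctr",ctr.round(4),"minus tcp",(ctr-tcp[:2]).round(4))
def pins(c,guess=((.5215,.144),(.5245,-.046))):
    W=c["W"]; z=W[...,2]; P=[]
    for g in guess:
        m=(np.hypot(W[...,0]-g[0],W[...,1]-g[1])<.015)
        t=W[m&(z>.067)&(z<.09)]; sh=W[m&(abs(z-.062)<.004)]
        print("pin pts",len(t),t[:,:2].mean(0).round(4) if len(t) else 0,"shoulder",len(sh),sh[:,:2].mean(0).round(4) if len(sh) else 0, "top z",t[:,2].max().round(3) if len(t) else 0, "tip",t[t[:,2]>.079][:,:2].mean(0).round(4))
E
python3 - <<'E'
from h import *
c=grab("wrist"); coverholes(c); pins(c); todo([.4775,.0487,.13],-89.1)
E
```

```text
hole [453.5 170.9] [17.5 22.9] [ 0.508  -0.0573]
hole [101.4 170.5] [17.4 22.7] [0.5053 0.1288]
zt 0.1367 span 0.1861 yaw 0.83 mid [0.5066 0.0357] cover ctr [0.4616 0.0351] minus tcp [-0.0022  0.0028]
pin pts 178 [0.5196 0.143 ] shoulder 259 [0.5205 0.1425] top z 0.084 tip [0.5196 0.144 ]
pin pts 154 [ 0.5226 -0.0431] shoulder 242 [ 0.5235 -0.0423] top z 0.085 tip [ 0.5225 -0.044 ]
t 27.4 tcp [0.4639 0.0323 0.1567] F [-0.3  0.1 -3.3] open 0.0594 q5 1.51
go cm [-1.62  2.65  1.43] then-frame cm [-1.62  2.67  1.39] turn deg [ 0.95 -0.09 -0.11]
```

```bash
python3 -m creep '[[[1,-0.8,0.6,0.7,0.9,0,0],[1,-0.8,0.6,0.7,0,0,0],[1,0,0.6,0,0,0,0],[1,0,0,0,0,0,0],[1,0,0,0,0,0,0],[1,0,0,0,0,0,0],[1,0,0,0,0,0,0],[1,0,0,0,0,0,0]]]'>/dev/null
python3 - <<'E'
from h import *
todo([.4785,.0487,.13],-89.1); c=grab("wrist"); coverholes(c); pins(c);
E
```

```text
t 28.2 tcp [0.4782 0.0446 0.1347] F [ 0.6 -0.7 -3.3] open 0.0596 q5 1.55
go cm [-0.41  0.48  0.03] then-frame cm [-0.41  0.47  0.03] turn deg [ 0.18 -0.46 -0.04]
hole [453.3 170.8] [16.9 23.1] [ 0.5222 -0.0471]
hole [101.4 170.5] [17.3 22.8] [0.5211 0.139 ]
zt 0.1156 span 0.1861 yaw 0.34 mid [0.5217 0.046 ] cover ctr [0.4767 0.0457] minus tcp [-0.0016  0.0011]
pin pts 0 0 shoulder 0 0 top z 0 tip [nan nan]
pin pts 0 0 shoulder 0 0 top z 0 tip [nan nan]h.py:60: RuntimeWarning: Mean of empty slice.
  print("pin pts",len(t),t[:,:2].mean(0).round(4) if len(t) else 0,"shoulder",len(sh),sh[:,:2].mean(0).round(4) if len(sh) else 0, "top z",t[:,2].max().round(3) if len(t) else 0, "tip",t[t[:,2]>.079][:,:2].mean(0).round(4))
  ret = um.true_divide(
```

```bash
python3 -m creep '[[[1,-0.4,0,0,0.2,-0.4,0],[1,0,0,0,0,0,0],[1,0,0.6,0,0,0,0],[1,0,0.6,0,0,0,0],[1,0,0.4,0,0,0,0],[1,0,0,0,0,0,0],[1,0,0,0,0,0,0],[1,0,0,0,0,0,0]]]'>/dev/null
python3 - <<'E'
from h import *
todo([.4787,.0487,.114],-89.1); c=grab("wrist"); coverholes(c)
im=c["frame"][:,:,::-1]; a=cv2.resize(im[140:200,60:140],None,fx=5,fy=5,interpolation=2); b=cv2.resize(im[140:200,415:495],None,fx=5,fy=5,interpolation=2); cv2.imwrite("pics/w9.png",np.hstack([a,b]))
E
```

```text
t 29.1 tcp [0.478  0.0491 0.1172] F [ 0.3 -0.2 -2.7] open 0.0595 q5 1.55
go cm [0.04 0.32 0.07] then-frame cm [0.04 0.32 0.07] turn deg [-0.03 -0.   -0.04]
hole [453.3 170.8] [16.9 23. ] [ 0.5228 -0.0422]
hole [101.4 170.5] [17.3 22.7] [0.5202 0.1439]
zt 0.0982 span 0.1861 yaw 0.81 mid [0.5215 0.0509] cover ctr [0.4765 0.0502] minus tcp [-0.0015  0.0011]
```

View pics/w9.png

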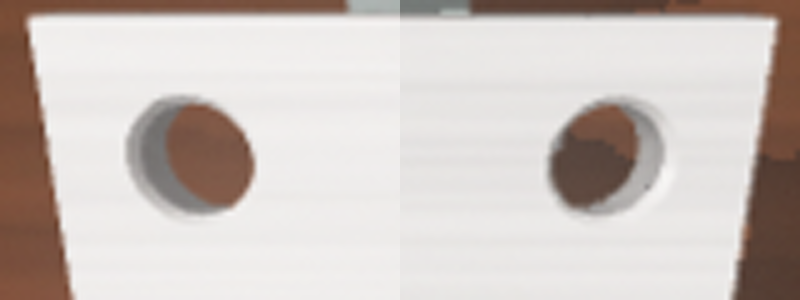

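```bash
python3 -m creep '[[[1,0.07,0,0,0,0,0],[1,0,0,0,0,0,0],[1,0,0.4,0,0,0,0],[1,0,0.4,0,0,0,0],[1,0,0.4,0,0,0,0],[1,0,0,0,0,0,0],[1,0,0,0,0,0,0],[1,0,0,0,0,0,0]]]'
python3 - <<'E'
from h import *
todo([.478,.0487,.09],-89.1); c=grab("wrist"); coverholes(c)
im=c["frame"][:,:,::-1]; a=cv2.resize(im[140:200,60:140],None,fx=5,fy=5,interpolation=2); b=cv2.resize(im[140:200,415:495],None,fx=5,fy=5,interpolation=2); cv2.imwrite("pics/w10.png",np.hstack([a,b]))
E
```

```text
t: 29.9
tool_pos: [0.4782, 0.0483, 0.1044]
orientation: [-1.215, 1.197, -1.198]
force: [-0.1, 0.3, -2.7]
opening: 0.0595
t 29.9 tcp [0.4782 0.0483 0.1044] F [-0.1  0.3 -2.7] open 0.0595 q5 1.55
go cm [-0.04  1.44 -0.03] then-frame cm [-0.04  1.44 -0.02] turn deg [-0.06 -0.01 -0.04]
hole [454.2 170.9] [15.1 22.3] [ 0.5231 -0.0435]
hole [100.5 170.6] [15.4 22.2] [0.5204 0.1436]
zt 0.0854 span 0.1871 yaw 0.81 mid [0.5217 0.0501] cover ctr [0.4768 0.0494] minus tcp [-0.0016  0.0011]
```

View pics/w10.png

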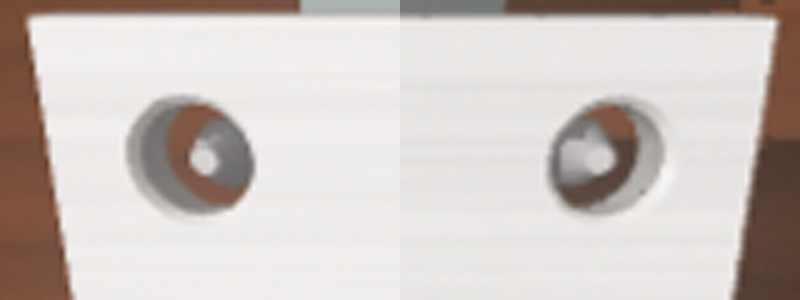

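```bash
python3 -m creep '[[[1,0,0.4,0,0,0,0],[1,0,0.4,0,0,0,0],[1,0,0.4,0,0,0,0],[1,0,0,0,0,0,0],[1,0,0.2,0,0,0,0],[1,0,0,0,0,0,0],[1,0,0,0,0,0,0],[1,0,0,0,0,0,0]]]'
python3 - <<'E'
from h import *
todo([.478,.0487,.087],-89.1); c=grab("wrist"); coverholes(c)
E
```

```text
t: 30.75
tool_pos: [0.4785, 0.0483, 0.0893]
orientation: [-1.215, 1.197, -1.198]
force: [-0.6, 0.1, -3.0]
opening: 0.0597
t 30.8 tcp [0.4785 0.0483 0.0893] F [-0.6  0.1 -3. ] open 0.0597 q5 1.55
go cm [-0.04  0.23 -0.05] then-frame cm [-0.04  0.23 -0.05] turn deg [-0.09 -0.01 -0.04]
hole [466.1 175.5] [12.8 15.2] [ 0.5209 -0.0501]
hole [ 88.4 175.4] [13.4 14.6] [0.5179 0.1503]
hole [ 98.3 163.2] [ 5.8 13. ] [0.5245 0.1442]
zt 0.0703 span 0.2005 yaw 0.85 mid [0.5194 0.0501] cover ctr [0.4744 0.0494] minus tcp [-0.0041  0.0011]
```

```bash
python3 -m creep '[[[1,0,0.15,0,0,0,0],[1,0,0.1,0,0,0,0],[1,0,0,0,0,0,0],[1,0,0,0,0,0,0],[1,0,0,0,0,0,0],[1,0,0,0,0,0,0],[1,0,0,0,0,0,0],[1,0,0,0,0,0,0]]]'
```

```text
t: 31.6
tool_pos: [0.4788, 0.0483, 0.087]
orientation: [-1.214, 1.196, -1.198]
force: [0.1, 0.4, -2.4]
opening: 0.0598
```

```bash
python3 -m creep '[[[1,0,0.1,0,0,0,0],[1,0,0.1,0,0,0,0],[1,0,0,0,0,0,0],[1,0,0,0,0,0,0],[1,0,0,0,0,0,0],[1,0,0,0,0,0,0],[1,0,0,0,0,0,0],[1,0,0,0,0,0,0]]]'
```

```text
t: 32.4
tool_pos: [0.4794, 0.0484, 0.0862]
orientation: [-1.214, 1.195, -1.199]
force: [-0.5, 0.4, -1.6]
opening: 0.0599
```

```bash
python3 -m creep '[[[0.1,0,0,0,0,0,0],[0,0,0,0,0,0,0],[0,0,0,0,0,0,0],[0,0,-1,0,0,0,0],[0,0,-4,0,0,0,0],[0,0,-4,0,0,0,0],[0,0,-4,0,0,0,0],[0,0,0,0,0,0,0]]]'; python3 -m creep '[[[0,2,0,-2,0,-8,0],[0,2,0,-1,0,-8,0],[0,3,0,0,0,-8,0],[0,2,0,0,0,-8,0],[0,2,0,0,0,-8,0],[0,0,0,0,0,-8,0],[0,0,0,0,0,0,0],[0,0,0,0,0,0,0]]]'
python3 - <<'E'
from h import *
s,R=state(); print(np.degrees(np.arctan2(R[1,0],R[0,0])))
for n in("top","wrist"):
    c=grab(n); hs,W=c["hsv"],c["W"]
    m=(hs[...,0]>14)&(hs[...,0]<30)&(hs[...,1]>100)&(W[...,2]>.165)&(W[...,2]<.185)
    for ce,a,q in blobs(m,60): print(n,ce,a,W[q].mean(0).round(4),cv2.minEnclosingCircle((W[q][:,:2]*1000).astype(np.float32)),np.nanmedian(W[q][:,2]))
    m=(abs(W[...,2]-.098)<.006)&(hs[...,2]<140)&(abs(W[...,0]-.477)<.05)
    for ce,a,q in blobs(m,60): print(n,"block",a,cv2.minAreaRect((W[q][:,:2]*1000).astype(np.float32)),np.nanmedian(W[q][:,2]))
    m=(abs(W[...,2]-.068)<.005)&(hs[...,1]<25)&(hs[...,2]>180)&(abs(W[...,0]-.477)<.08)
    for ce,a,q in blobs(m,400):
        A=np.c_[W[q][:,:2],np.ones(q.sum())]; print(n,"plate",a,cv2.minAreaRect((W[q][:,:2]*1000).astype(np.float32)),np.nanmedian(W[q][:,2]),"tilt",np.linalg.lstsq(A,W[q][:,2],rcond=None)[0].round(3))
    save(c,"k_"+n)
E
```

```text
t: 33.2
tool_pos: [0.4782, 0.0483, 0.2233]
orientation: [-1.214, 1.196, -1.199]
force: [1.3, -0.2, 0.4]
opening: 0.093
t: 34.0
tool_pos: [0.4818, -0.0605, 0.2292]
orientation: [-1.499, 0.53, -0.548]
force: [0.5, -0.6, -0.6]
opening: 0.093
t 34.0 tcp [ 0.4818 -0.0605  0.2292] F [ 0.5 -0.6 -0.6] open 0.093 q5 0.46
-39.478396587015084
top [298.17021277 195.95744681] 141 [ 0.6056 -0.0356  0.174 ] ((599.9672241210938, -40.98849105834961), 21.155231475830078) 0.17402747784926817
top block 320 ((478.6977233886719, 46.851478576660156), (25.941768646240234, 58.93986511230469), 1.2705011367797852) 0.09685793993392278
top plate 3313 ((479.3173828125, 68.9915542602539), (120.00762939453125, 176.6693572998047), 0.7152895331382751) 0.06679988216791831 tilt [0.001 0.    0.066]
wrist [402.66173469  88.87040816] 3920 [ 0.5959 -0.0395  0.1737] ((597.0137329101562, -40.45671463012695), 21.99260902404785) 0.17403738039818334
wrist block 2506 ((477.2538757324219, 48.88555908203125), (28.29479217529297, 59.72480392456055), 0.11229973286390305) 0.09702354253473455
wrist plate 26519 ((476.94500732421875, 49.570526123046875), (120.34317016601562, 220.27951049804688), 0.7719202041625977) 0.06713361761983325 tilt [-0.     0.     0.067]
```

```bash
python3 -m creep '[[[0,0,0,0,0,-8,0],[0,0,0,0,0,-8,0],[0,0,0,0,0,-8,0],[0,0,0,0,0,-8,0],[0,0,0,0,0,-8,0],[0,0,0,0,0,-8,0],[0,0,0,0,0,-7.5,0],[0,0,0,0,0,0,0]]]'>/dev/null
python3 - <<'E'
from h import *
todo([.5985,-.041,.2],16)
E
```

```text
t 34.9 tcp [ 0.4808 -0.0565  0.2296] F [0.2 0.6 0.1] open 0.0929 q5 -0.53
go cm [11.66  3.1  -2.03] then-frame cm [11.74  2.96 -1.75] turn deg [0.21 1.39 0.68]
```

```bash
python3 -m creep '[[[0,4,0,-0.8,0.2,1.4,0.7],[0,4,0,-0.8,0,0,0],[0,3.5,0,0,0,0,0],[0,0,0,0,0,0,0],[0,0,2,0,0,0,0],[0,0,0,0,0,0,0],[0,0,0,0,0,0,0],[0,0,0,0,0,0,0]]]'>/dev/null
python3 - <<'E'
from h import *
todo([.5985,-.041,.158],16)
E
```

```text
t 35.7 tcp [ 0.5958 -0.0366  0.2077] F [-0.3 -0.1  0.3] open 0.0929 q5 -0.39
go cm [ 0.18  4.97 -0.5 ] then-frame cm [ 0.13  4.97 -0.5 ] turn deg [-0.07 -2.14 -0.28]
```

```bash
python3 -m creep '[[[0,0.15,0,-0.5,0,-2.1,-0.3],[0,0,0,0,0,0,0],[0,0,2,0,0,0,0],[0,0,2,0,0,0,0],[0,0,1,0,0,0,0],[0.43,0,0,0,0,0,0],[0.43,0,0,0,0,0,0],[0.43,0,0,0,0,0,0]]]'
python3 - <<'E'
from h import *
todo([.5985,-.041,.158],16)
c=grab("wrist"); save(c,"w11")
E
```

```text
t: 36.5
tool_pos: [0.6007, -0.0418, 0.1659]
orientation: [-1.562, -0.22, 0.202]
force: [0.1, 0.7, -0.5]
opening: 0.0733
t 36.5 tcp [ 0.6007 -0.0418  0.1659] F [ 0.1  0.7 -0.5] open 0.0733 q5 -0.42
go cm [-0.2   0.79  0.14] then-frame cm [-0.19  0.79  0.13] turn deg [ 0.2  -0.57  0.63]
```

View pics/w11.png

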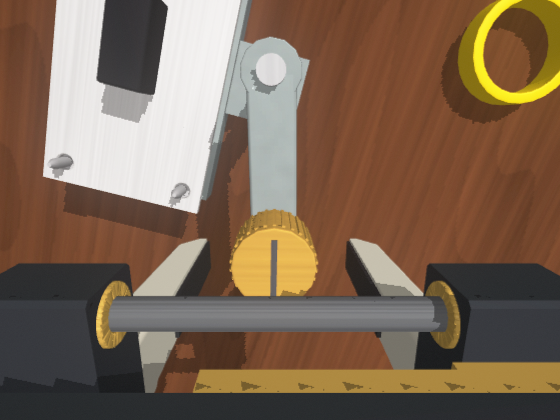

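```bash
cat >> h.py <<'E'
PIV=np.array([.5725,.050])
def arc(th,z=.158,r=.0948):
    a=np.radians(th+180.8); p=PIV+r*np.array([np.cos(a),np.sin(a)]); todo([*p,z],th-90+.8)
def where():
    s=readout.read_state(); d=s["tool_pos"][:2]-PIV; print("theta tcp",(np.degrees(np.arctan2(d[1],d[0]))-180.8)%360,"r",np.hypot(*d).round(4))
E
python3 -m creep '[[[0.43,-0.2,0.4,0.1,0,-0.5,0.6],[0.43,0,0.35,0,0,0,0],[0.43,0,0,0,0,0,0],[0.43,0,0,0,0,0,0],[0.43,0,0,0,0,0,0],[0.43,-0.5,0,0.02,0,3,0],[0.43,-0.99,0,0.05,0,6,0],[0.43,-0.99,0,0.05,0,6,0]]]'
python3 - <<'E'
from h import *
where(); arc(90)
E
```

```text
t: 37.35
tool_pos: [0.576, -0.0447, 0.1598]
orientation: [-1.574, -0.013, 0.004]
force: [1.8, 1.2, -2.4]
opening: 0.0535
theta tcp 91.31408498570067 r 0.0948
t 37.4 tcp [ 0.576  -0.0447  0.1598] F [ 1.8  1.2 -2.4] open 0.0535 q5 -0.17
go cm [-0.22  0.18 -0.  ] then-frame cm [-0.22  0.18 -0.  ] turn deg [ 0.21 -0.19  0.33]
```

```bash
python3 -m creep '[[[0.43,-0.99,0,0.05,0.2,6,0.3],[0.43,-0.99,0,0.05,0,6,0],[0.43,-0.99,0,0.05,0,6,0],[0.43,-0.99,0,0.05,0,6,0],[0.43,-0.99,0,0.05,0,6,0],[0.43,-0.99,0,0.05,0,6,0],[0.43,0,0,0,0,0,0],[0.43,0,0,0,0,0,0]]]'
python3 - <<'E'
from h import *
where(); arc(45)
E
```

```text
t: 38.15
tool_pos: [0.5203, -0.0283, 0.1604]
orientation: [-1.511, 0.499, -0.511]
force: [-0.3, 0.5, -0.0]
opening: 0.0533
theta tcp 55.50577541929243 r 0.0941
t 38.1 tcp [ 0.5203 -0.0283  0.1604] F [-0.3  0.5 -0. ] open 0.0533 q5 0.49
go cm [-1.73  0.22 -0.01] then-frame cm [-1.72  0.24 -0.23] turn deg [-0.16  7.22  0.42]
```

```bash
python3 -m creep '[[[0.43,-0.99,0.1,0.05,0,6,0.3],[0.43,-0.99,0.1,0.02,0,6,0],[0.43,-0.99,0,0.05,0,6,0],[0.43,-0.99,0,0.05,0,6,0],[0.43,-0.99,0,0.05,0,5,0],[0.43,-0.99,0,0.05,0,5,0],[0.43,0,0,0,0,0,0],[0.43,0,0,0,0,0,0]]]'
python3 - <<'E'
from h import *
where(); arc(0)
E
```

```text
t: 38.95
tool_pos: [0.4896, 0.0147, 0.1601]
orientation: [-1.349, 0.954, -0.971]
force: [-0.5, -0.7, 0.1]
opening: 0.0533
theta tcp 22.255484715738874 r 0.0901
t 39.0 tcp [0.4896 0.0147 0.1601] F [-0.5 -0.7  0.1] open 0.0533 q5 1.17
go cm [-3.6   0.18 -0.02] then-frame cm [-3.41  0.21 -1.14] turn deg [-0.37 18.16  0.47]
```

```bash
python3 -m creep '[[[0.43,-0.9,0.1,-0.08,-0.3,4.5,0.4],[0.43,-0.9,0,-0.08,0,4.5,0],[0.43,-0.9,0,-0.08,0,4.5,0],[0.43,-0.9,0,-0.08,0,4.5,0],[0.43,0,0,0,0,0,0],[0.43,0,0,0,0,0,0],[0.43,0,0,0,0,0,0],[0.43,0,0,0,0,0,0]]]'
python3 - <<'E'
from h import *
where(); arc(0)
c=grab("wrist"); hs,W=c["hsv"],c["W"]
m=(hs[...,0]>14)&(hs[...,0]<30)&(hs[...,1]>100)&(W[...,2]>.165)&(W[...,2]<.185)
for ce,a,q in blobs(m,60): print(ce,a,cv2.minEnclosingCircle((W[q][:,:2]*1000).astype(np.float32)))
E
```

```text
t: 39.75
tool_pos: [0.4823, 0.0455, 0.16]
orientation: [-1.224, 1.182, -1.192]
force: [0.9, 0.3, -0.2]
opening: 0.0529
theta tcp 2.051463729589784 r 0.0903
t 39.8 tcp [0.4823 0.0455 0.16  ] F [ 0.9  0.3 -0.2] open 0.0529 q5 1.53
go cm [-0.33  0.2  -0.45] then-frame cm [-0.32  0.2  -0.45] turn deg [-0.22  0.94  0.24]
[285.4801956  269.46356968] 4090 ((476.347900390625, 41.99252700805664), 22.236465454101562)
```

```bash
python3 -m creep '[[[0.43,-0.3,0,-0.2,0,0.9,0.2],[0.43,-0.3,0,-0.2,0,0,0],[0.43,-0.1,0,0,0,0,0],[0.43,0,0,0,0,0,0],[0.43,0,0,0,0,0,0],[0.43,0,0,0,0,0,0],[0.43,0,0,0,0,0,0],[0.43,0,0,0,0,0,0]]]'
python3 - <<'E'
from h import *
arc(0)
c=grab("wrist"); hs,W=c["hsv"],c["W"]
m=(hs[...,0]>14)&(hs[...,0]<30)&(hs[...,1]>100)&(W[...,2]>.165)&(W[...,2]<.185)
for ce,a,q in blobs(m,60): print(ce,a,cv2.minEnclosingCircle((W[q][:,:2]*1000).astype(np.float32)))
E
```

```text
t: 40.6
tool_pos: [0.4781, 0.0518, 0.1601]
orientation: [-1.214, 1.194, -1.202]
force: [0.3, -1.4, -0.1]
opening: 0.0529
t 40.6 tcp [0.4781 0.0518 0.1601] F [ 0.3 -1.4 -0.1] open 0.0529 q5 1.56
go cm [ 0.31  0.21 -0.05] then-frame cm [ 0.31  0.21 -0.04] turn deg [-0.27  0.01  0.11]
[289.57873429 265.47517579] 4693 ((476.3483581542969, 46.97700500488281), 21.773391723632812)
```

```bash
python3 -m creep '[[[0.43,-0.15,0,0,0,0,0],[0.43,0,0,0,0,0,0],[0.43,-0.1,0,0,0,0,0],[0.43,0,0,0,0,0,0],[0.43,0,0,0,0,0,0],[0.43,0,0,0,0,0,0],[0.43,0,0,0,0,0,0],[0.43,0,0,0,0,0,0]]]';python3 -m creep '[[[0.43,-0.1,0,0,0,0,0],[0.43,0,0,0,0,0,0],[0.43,-0.1,0,0,0,0,0],[0.43,0,0,0,0,0,0],[0.43,0,0,0,0,0,0],[0.43,0,0,0,0,0,0],[0.43,0,0,0,0,0,0],[0.43,0,0,0,0,0,0]]]'
```

```text
t: 41.45
tool_pos: [0.4776, 0.0541, 0.1601]
orientation: [-1.215, 1.195, -1.203]
force: [-0.6, -3.1, 0.9]
opening: 0.0534
t: 42.25
tool_pos: [0.4777, 0.0542, 0.16]
orientation: [-1.217, 1.194, -1.206]
force: [-0.7, -3.4, 0.3]
opening: 0.0534
```

```bash
python3 -m creep '[[[0.43,-0.4,0,0,0,0,0],[0.43,-0.3,0,0,0,0,0],[0.43,-0.3,0,0,0,0,0],[0.43,-0.3,0,0,0,0,0],[0.43,-0.3,0,0,0,0,0],[0.43,-0.3,0,0,0,0,0],[0.43,-0.3,0,0,0,0,0],[0.43,-0.3,0,0,0,0,0]]]'
```

```text
t: 43.05
tool_pos: [0.4779, 0.0549, 0.1592]
orientation: [-1.247, 1.181, -1.246]
force: [-1.0, -18.6, -0.2]
opening: 0.0534
```

```bash
python3 -m creep '[[[0.33,0.3,0,0,0,0,0],[0.33,0.3,0,0,0,0,0],[0.33,0,0,0,0,0,0],[0.33,0,0,0,0,0,0],[0.33,0,0,0,0,0,0],[0.33,0,0,0,0,0,0],[0.33,0,0,0,0,0,0],[0.33,0,0,0,0,0,0]]]' >/dev/null
python3 - <<'E'
from h import *
todo([.4775,.0487,.158],-89.2)
E
```

```text
t 43.9 tcp [0.4779 0.051  0.1594] F [0.1 0.2 0.4] open 0.0621 q5 1.61
go cm [ 0.23  0.15 -0.04] then-frame cm [ 0.23  0.14 -0.04] turn deg [-0.1  -0.58  2.75]
```

```bash
python3 -m creep '[[[0.33,0.2,0,0,0,0,2.7],[0.33,0,0,0,0,0,0],[0.33,0,0,0,0,-8.5,0],[0.33,0,0,0,0,-8.5,0],[0.33,0,0,0,0,-8.5,0],[0.33,0,0,0,0,-8.5,0],[0.33,0,0,0,0,-8.5,0],[0.33,0,0,0,0,-8.5,0]]]' >/dev/null
python3 - <<'E'
from h import *
todo([.4775,.0487,.158],-45)
E
```

```text
t 44.6 tcp [0.4779 0.0491 0.1595] F [ 0.2  0.1 -0. ] open 0.0628 q5 0.67
go cm [-0.01  0.15 -0.05] then-frame cm [-0.    0.15 -0.05] turn deg [0.18 6.95 0.31]
```

```bash
python3 -m creep '[[[0.33,0,0.1,0,0,-8.5,0],[0.33,0,0,0,0,-8.5,0],[0.33,0,0,0,0,-8.5,0],[0.33,0,0,0,0,-8.5,0],[0.33,0,0,0,0,-8.5,0],[0.33,0,0,0,0,-8.5,0],[0.33,0,0,0,0,-8.5,0],[0.33,0,0,0,0,-8.5,0]]]' >/dev/null; python3 -m creep '[[[0.33,0,0,0,0,-8.5,0],[0.33,0,0,0,0,-8.5,0],[0.33,0,0,0,0,-8.5,0],[0.33,0,0,0,0,-8.5,0],[0.33,0,0,0,0,-8.5,0],[0.33,0,0,0,0,-8.5,0],[0.33,0,0,0,0,-8.5,0],[0.33,0,0,0,0,-8.5,0]]]' >/dev/null
python3 - <<'E'
from h import *
todo([.4775,.0487,.158],130)
E
```

```text
t 46.2 tcp [0.4776 0.05   0.1583] F [-0.3 -0.1 -0.3] open 0.0624 q5 -1.72
go cm [-0.12  0.04  0.03] then-frame cm [-0.09  0.03  0.09] turn deg [ -0.48 -30.54  -1.27]
```

```bash
python3 -m creep '[[[0.33,-0.1,0,0,0,-8,-1],[0.33,0,0,0,0,-8,0],[0.33,0,0,0,0,-8,0],[0.33,0,0,0,0,-8,0],[0.33,0,0,0,0,-8,0],[0.33,0,0,0,0,0,0],[0.33,0,0,0,0,0,0],[0.33,0,0,0,0,0,0]]]' >/dev/null
python3 - <<'E'
from h import *
todo([.4775,.0487,.158],137)
E
```

```text
t 47.0 tcp [0.4776 0.0495 0.1583] F [0.3 0.4 0.1] open 0.0621 q5 -2.45
go cm [-0.05  0.03  0.07] then-frame cm [-0.05  0.03  0.06] turn deg [-0.68  3.83 -0.38]
```

```bash
python3 -m creep '[[[0.33,-0.04,0,0.06,-0.6,0,-0.4],[0.33,0,0,0,0,0,0],[1,0,0,0,0,0,0],[1,0,0,0,0,0,0],[1,0,0,0,0,0,0],[1,0,0,0,0,0,0],[1,0,0,0,0,0,0],[1,0,0,0,0,0,0]]]' 30; python3 -m creep '[[[1,0,0.012,0,0,8.5,0],[1,0,0.012,0,0,8.5,0],[1,0,0.012,0,0,8.5,0],[1,0,0.012,0,0,8.5,0],[1,0,0.012,0,0,8.5,0],[1,0,0.012,0,0,8.5,0],[1,0,0.012,0,0,8.5,0],[1,0,0.012,0,0,8.5,0]]]'
python3 - <<'E'
from h import *
todo([.4777,.0488,.156],77); s=readout.read_state(); print(s["wrist_torque"])
E
```

```text
t: 47.85
tool_pos: [0.4773, 0.0486, 0.1583]
orientation: [-0.653, -1.821, 1.822]
force: [-0.3, 0.5, 0.2]
opening: 0.0415
t: 48.65
tool_pos: [0.4774, 0.0481, 0.1573]
orientation: [-1.345, -0.967, 0.97]
force: [-0.4, 0.7, 0.3]
opening: 0.0416
t 48.6 tcp [0.4774 0.0481 0.1573] F [-0.4  0.7  0.3] open 0.0416 q5 -1.25
go cm [ 0.08  0.13 -0.01] then-frame cm [ 0.08  0.13 -0.02] turn deg [-0.07 -5.47 -0.11]
[-0.05504911  0.03271691  0.05233145]
```

```bash
for i in 1; do python3 -m creep '[[[1,0.05,0.012,0,0,8.5,0],[1,0,0.012,0,0,8.5,0],[1,0,0.012,0,0,8.5,0],[1,0,0.012,0,0,8.5,0],[1,0,0.012,0,0,8.5,0],[1,0,0.012,0,0,8.5,0],[1,0,0.012,0,0,8.5,0],[1,0,0.012,0,0,8.5,0]]]'; done; python3 -m creep '[[[1,0,0.012,0,0,8.5,0],[1,0,0.012,0,0,8.5,0],[1,0,0.012,0,0,8.5,0],[1,0,0.012,0,0,8.5,0],[1,0,0.012,0,0,8.5,0],[1,0,0.012,0,0,8.5,0],[1,0,0.012,0,0,8.5,0],[1,0,0.012,0,0,8.5,0]]]'
python3 - <<'E'
from h import *
todo([.4777,.0488,.156],-65); s=readout.read_state(); print(s["wrist_torque"])
E
```

```text
t: 49.45
tool_pos: [0.477, 0.048, 0.1564]
orientation: [-1.573, -0.036, 0.041]
force: [-1.8, -0.5, 1.2]
opening: 0.0415
t: 50.25
tool_pos: [0.4765, 0.0483, 0.1555]
orientation: [-1.384, 0.897, -0.894]
force: [-1.4, 1.1, 1.3]
opening: 0.0416
t 50.2 tcp [0.4765 0.0483 0.1555] F [-1.4  1.1  1.3] open 0.0416 q5 1.15
go cm [ 0.   -0.06  0.13] then-frame cm [ 0.   -0.05  0.13] turn deg [ 0.28 -0.98  0.05]
[0.05614507 0.17137239 0.07890327]
```

```bash
python3 -m creep '[[[1,0,0.012,0.06,0,8.5,0],[1,0,0.012,0.03,0,8.5,0],[1,0,0.012,0,0,8.5,0],[1,0,0.012,0,0,8.5,0],[1,0,0.012,0,0,8.5,0],[1,0,0.012,0,0,8.5,0],[1,0,0.012,0,0,8.5,0],[1,0,0.012,0,0,8.5,0]]]'; python3 -m creep '[[[1,0,0,0,0,0,0],[0.33,0,0,0,0,0,0],[0.33,0,0,0,0,0,0],[0.33,0,0,0,0,0,0],[0.33,0,0,0,0,0,0],[0.33,0,0,0,0,0,0],[0.33,0,0,0,0,0,0],[0.33,0,0,0,0,0,0]]]'
python3 - <<'E'
from h import *
todo([.4775,.0487,.155],-134)
c=grab("wrist"); hs,W=c["hsv"],c["W"]
m=(hs[...,0]>14)&(hs[...,0]<30)&(hs[...,1]>100)&(W[...,2]>.155)&(W[...,2]<.185)
for ce,a,q in blobs(m,60): print(ce,a,cv2.minEnclosingCircle((W[q][:,:2]*1000).astype(np.float32)),np.nanmedian(W[q][:,2]))
E
```

```text
t: 51.05
tool_pos: [0.4766, 0.0488, 0.1545]
orientation: [-0.739, 1.759, -1.759]
force: [-1.7, -0.2, 0.5]
opening: 0.0413
t: 51.85
tool_pos: [0.4769, 0.0488, 0.1545]
orientation: [-0.747, 1.751, -1.752]
force: [-0.4, -0.3, -0.4]
opening: 0.0626
t 51.9 tcp [0.4769 0.0488 0.1545] F [-0.4 -0.3 -0.4] open 0.0626 q5 2.34
go cm [-0.03 -0.05  0.05] then-frame cm [-0.03 -0.05  0.05] turn deg [ 0.1  -0.13  0.32]
[278.44822807 262.31973867] 5051 ((476.4901123046875, 48.38899612426758), 21.578336715698242) 0.1702048763673558
```

```bash
for i in a; do python3 -m creep '[[[0.33,0,0,0,0,-8.5,0],[0.33,0,0,0,0,-8.5,0],[0.33,0,0,0,0,-8.5,0],[0.33,0,0,0,0,-8.5,0],[0.33,0,0,0,0,-8.5,0],[0.33,0,0,0,0,-8.5,0],[0.33,0,0,0,0,-8.5,0],[0.33,0,0,0,0,-8.5,0]]]' | sed -n 2p; done;  python3 -m creep '[[[0.33,0,0,0,0,-8.5,0],[0.33,0,0,0,0,-8.5,0],[0.33,0,0,0,0,-8.5,0],[0.33,0,0,0,0,-8.5,0],[0.33,0,0,0,0,-8.5,0],[0.33,0,0,0,0,-8.5,0],[0.33,0,0,0,0,-8.5,0],[0.33,0,0,0,0,-8.5,0]]]' | sed -n 2p;  python3 -m creep '[[[0.33,0,0,0,0,-8.5,0],[0.33,0,0,0,0,-8.5,0],[0.33,0,0,0,0,-8.5,0],[0.33,0,0,0,0,-8.5,0],[0.33,0,0,0,0,-8.5,0],[0.33,0,0,0,0,-8.5,0],[0.33,0,0,0,0,-8.5,0],[0.33,0,0,0,0,-8.5,0]]]' | sed -n 2p;python3 -m creep '[[[0.33,0,0,0,0,-8.5,0],[0.33,0,0,0,0,-8.5,0],[0.33,0,0,0,0,-8.5,0],[0.33,0,0,0,0,-8.5,0],[0.33,0,0,0,0,-8.5,0],[0.33,0,0,0,0,-8.5,0],[0.33,0,0,0,0,-8,0],[0.33,0,0,0,0,0,0]]]' | sed -n 2p
python3 - <<'E'
from h import *
todo([.4775,.0487,.153],137)
E
```

```text
tool_pos: [0.477, 0.0488, 0.1545]
tool_pos: [0.477, 0.0488, 0.1545]
tool_pos: [0.477, 0.0488, 0.1546]
tool_pos: [0.4771, 0.0487, 0.1546]
t 55.1 tcp [0.4771 0.0487 0.1546] F [ 0.3 -0.2 -0.1] open 0.0622 q5 -2.31
go cm [-0.03  0.16 -0.03] then-frame cm [-0.03  0.16 -0.03] turn deg [-0.31 -4.58  0.07]
```

```bash
python3 -m creep '[[[0.33,0,0.15,0,0,0,0],[0.33,0,0,0,0,0,0],[1,0,0,0,0,0,0],[1,0,0,0,0,0,0],[1,0,0,0,0,0,0],[1,0,0,0,0,0,0],[1,0,0,0,0,0,0],[1,0,0,0,0,0,0]]]' 30|tail -4;  python3 -m creep '[[[1,0,0.012,0,0,8.5,0],[1,0,0.012,0,0,8.5,0],[1,0,0.012,0,0,8.5,0],[1,0,0.012,0,0,8.5,0],[1,0,0.012,0,0,8.5,0],[1,0,0.012,0,0,8.5,0],[1,0,0.012,0,0,8.5,0],[1,0,0.012,0,0,8.5,0]]]'|tail -4; python3 -m creep '[[[1,0,0.012,0,0,8.5,0],[1,0,0.012,0,0,8.5,0],[1,0,0.012,0,0,8.5,0],[1,0,0.012,0,0,8.5,0],[1,0,0.012,0,0,8.5,0],[1,0,0.012,0,0,8.5,0],[1,0,0.012,0,0,8.5,0],[1,0,0.012,0,0,8.5,0]]]'|tail -4
python3 - <<'E'
from h import *
todo([.4775,.0488,.151],5); s=readout.read_state(); print(s["wrist_torque"])
E
```

```text
tool_pos: [0.4771, 0.0487, 0.1529]
orientation: [-0.769, -1.716, 1.725]
force: [0.2, 0.1, 0.3]
opening: 0.0418
tool_pos: [0.4772, 0.0484, 0.1519]
orientation: [-1.398, -0.847, 0.856]
force: [-0.1, -0.7, 0.0]
opening: 0.0416
tool_pos: [0.477, 0.0482, 0.151]
orientation: [-1.573, 0.086, -0.079]
force: [-0.8, -0.8, -0.3]
opening: 0.0417
t 57.5 tcp [0.477  0.0482 0.151 ] F [-0.8 -0.8 -0.3] open 0.0417 q5 0.10
go cm [ 0.04 -0.    0.06] then-frame cm [ 0.06 -0.    0.05] turn deg [  0.2  -11.03  -0.27]
[ 0.00042265 -0.15729878  0.07034196]
```

```bash
python3 -m creep '[[[1,0,0.012,0.04,0,8.5,0],[1,0,0.012,0,0,8.5,0],[1,0,0.012,0,0,8.5,0],[1,0,0.012,0,0,8.5,0],[1,0,0.012,0,0,8.5,0],[1,0,0.012,0,0,8.5,0],[1,0,0.012,0,0,8.5,0],[1,0,0.012,0,0,8.5,0]]]'|tail -4; python3 -m creep '[[[1,0,0.012,0.04,0,8.5,0],[1,0,0.012,0,0,8.5,0],[1,0,0.012,0,0,8.5,0],[1,0,0.012,0,0,8.5,0],[1,0,0.012,0,0,8.5,0],[1,0,0.012,0,0,8.5,0],[1,0,0.012,0,0,8.5,0],[1,0,0.012,0,0,8.5,0]]]'|tail -4;  python3 -m creep '[[[1,0,0,0,0,0,0],[0.33,0,0,0,0,0,0],[0.33,0,0,0,0,0,0],[0.33,0,0,0,0,0,0],[0.33,0,0,0,0,0,0],[0.33,0,0,0,0,0,0],[0.33,0,0,0,0,0,0],[0.33,0,0,0,0,0,0]]]'|tail -4
python3 - <<'E'
from h import *
todo([.4775,.0487,.149],-134)
c=grab("wrist"); hs,W=c["hsv"],c["W"]
m=(hs[...,0]>14)&(hs[...,0]<30)&(hs[...,1]>100)&(W[...,2]>.155)&(W[...,2]<.185)
for ce,a,q in blobs(m,60): print(ce,a,cv2.minEnclosingCircle((W[q][:,:2]*1000).astype(np.float32)),np.nanmedian(W[q][:,2]))
E
```

```text
tool_pos: [0.4767, 0.0484, 0.15]
orientation: [-1.33, 1.014, -1.011]
force: [0.2, -0.7, -0.5]
opening: 0.0414
tool_pos: [0.4768, 0.0487, 0.1491]
orientation: [-0.619, 1.857, -1.86]
force: [0.6, 0.1, -1.3]
opening: 0.0414
tool_pos: [0.4767, 0.0488, 0.1491]
orientation: [-0.627, 1.851, -1.853]
force: [-0.5, 0.4, -0.2]
opening: 0.0619
t 59.9 tcp [0.4767 0.0488 0.1491] F [-0.5  0.4 -0.2] open 0.0619 q5 2.49
go cm [-0.06  0.01  0.06] then-frame cm [-0.05  0.01  0.06] turn deg [ 0.08 -8.93  0.39]
[278.30747244 264.0163332 ] 4898 ((476.2303466796875, 48.59147644042969), 21.66155433654785) 0.16643920241125637
```

```bash
python3 -m creep '[[[0.33,0,0,0,0,-8.5,0],[0.33,0,0,0,0,-8.5,0],[0.33,0,0,0,0,-8.5,0],[0.33,0,0,0,0,-8.5,0],[0.33,0,0,0,0,-8.5,0],[0.33,0,0,0,0,-8.5,0],[0.33,0,0,0,0,-8.5,0],[0.33,0,0,0,0,-8.5,0]]]' | sed -n 2p;  python3 -m creep '[[[0.33,0,0,0,0,-8.5,0],[0.33,0,0,0,0,-8.5,0],[0.33,0,0,0,0,-8.5,0],[0.33,0,0,0,0,-8.5,0],[0.33,0,0,0,0,-8.5,0],[0.33,0,0,0,0,-8.5,0],[0.33,0,0,0,0,-8.5,0],[0.33,0,0,0,0,-8.5,0]]]' | sed -n 2p;  python3 -m creep '[[[0.33,0,0,0,0,-8.5,0],[0.33,0,0,0,0,-8.5,0],[0.33,0,0,0,0,-8.5,0],[0.33,0,0,0,0,-8.5,0],[0.33,0,0,0,0,-8.5,0],[0.33,0,0,0,0,-8.5,0],[0.33,0,0,0,0,-8.5,0],[0.33,0,0,0,0,-8.5,0]]]' | sed -n 2p;python3 -m creep '[[[0.33,0,0,0,0,-8.5,0],[0.33,0,0,0,0,-8.5,0],[0.33,0,0,0,0,-8.5,0],[0.33,0,0,0,0,-8.5,0],[0.33,0,0,0,0,-8.5,0],[0.33,0,0,0,0,-8.5,0],[0.33,0,0,0,0,-8.5,0],[0.33,0,0,0,0,-8.5,0]]]' | sed -n 2p
python3 - <<'E'
from h import *
todo([.4775,.0487,.149],137)
E
```

```text
tool_pos: [0.4767, 0.0487, 0.1491]
tool_pos: [0.4767, 0.0487, 0.1491]
tool_pos: [0.4767, 0.0488, 0.1491]
tool_pos: [0.4767, 0.0487, 0.1492]
t 63.1 tcp [0.4767 0.0487 0.1492] F [ 0.3  0.1 -1.3] open 0.0624 q5 -2.31
go cm [-0.05  0.01 -0.06] then-frame cm [-0.06  0.02 -0.05] turn deg [-0.38 -4.72  0.09]
```

```bash
python3 -m creep '[[[0.33,-0.05,0,-0.05,0,0,0],[0.33,0,0,0,0,0,0],[1,0,0,0,0,0,0],[1,0,0,0,0,0,0],[1,0,0,0,0,0,0],[1,0,0,0,0,0,0],[1,0,0,0,0,0,0],[1,0,0,0,0,0,0]]]' 30|tail -4;  python3 -m creep '[[[1,0,0.012,0,0,8.5,0],[1,0,0.012,0,0,8.5,0],[1,0,0.012,0,0,8.5,0],[1,0,0.012,0,0,8.5,0],[1,0,0.012,0,0,8.5,0],[1,0,0.012,0,0,8.5,0],[1,0,0.012,0,0,8.5,0],[1,0,0.012,0,0,8.5,0]]]'|tail -4; python3 -m creep '[[[1,0,0.012,0,0,8.5,0],[1,0,0.012,0,0,8.5,0],[1,0,0.012,0,0,8.5,0],[1,0,0.012,0,0,8.5,0],[1,0,0.012,0,0,8.5,0],[1,0,0.012,0,0,8.5,0],[1,0,0.012,0,0,8.5,0],[1,0,0.012,0,0,8.5,0]]]'|tail -4;python3 -m creep '[[[1,0,0.012,0.04,0,8.5,0],[1,0,0.012,0,0,8.5,0],[1,0,0.012,0,0,8.5,0],[1,0,0.012,0,0,8.5,0],[1,0,0.012,0,0,8.5,0],[1,0,0.012,0,0,8.5,0],[1,0,0.012,0,0,8.5,0],[1,0,0.012,0,0,8.5,0]]]'|tail -4
python3 - <<'E'
from h import *
todo([.4775,.0488,.146],-70); s=readout.read_state(); print(s["wrist_torque"])
E
```

```text
tool_pos: [0.4774, 0.0487, 0.1491]
orientation: [-0.768, -1.715, 1.726]
force: [0.3, 0.2, 1.2]
opening: 0.0414
tool_pos: [0.4775, 0.0482, 0.1482]
orientation: [-1.398, -0.846, 0.858]
force: [0.1, 0.4, 0.8]
opening: 0.0414
tool_pos: [0.477, 0.0478, 0.1473]
orientation: [-1.574, 0.088, -0.077]
force: [-1.5, 0.3, 0.5]
opening: 0.0418
tool_pos: [0.4764, 0.0482, 0.1464]
orientation: [-1.332, 1.016, -1.009]
force: [-0.8, 0.3, 0.8]
opening: 0.0415
t 66.3 tcp [0.4764 0.0482 0.1464] F [-0.8  0.3  0.8] open 0.0415 q5 1.30
go cm [-0.03  0.03  0.12] then-frame cm [-0.02  0.04  0.12] turn deg [ 0.51 -4.78  0.1 ]
[ 0.2021117  -0.06402337  0.05480516]
```

```bash
python3 -m creep '[[[1,0,0.012,0.04,0,8.5,0],[1,0,0.012,0.03,0,8.5,0],[1,0,0.012,0,0,8.5,0],[1,0,0.012,0,0,8.5,0],[1,0,0.006,0,0,5,0],[1,0,0.006,0,0,4,0],[1,0,0,0,0,4,0],[1,0,0,0,0,0,0]]]'|tail -4
python3 - <<'E'
from h import *
todo([.4775,.0488,.146],-121); s=readout.read_state(); print(s["wrist_torque"])
E
```

```text
tool_pos: [0.4768, 0.0487, 0.1458]
orientation: [-0.89, 1.622, -1.621]
force: [0.1, -0.4, -0.4]
opening: 0.0416
t 67.2 tcp [0.4768 0.0487 0.1458] F [ 0.1 -0.4 -0.4] open 0.0416 q5 2.14
go cm [-0.05 -0.03  0.05] then-frame cm [-0.05 -0.02  0.06] turn deg [ 0.29 -1.95  0.45]
[-0.09052708 -0.25494386  0.35945273]
```

```bash
python3 -m creep '[[[1,0,0,0,0,4,0],[1,0,0,0,0,4,0],[1,0,0,0,0,4,0],[1,0,0,0,0,0,0],[1,0,0,0,0,0,0],[1,0,0,0,0,0,0],[1,0,0,0,0,0,0],[1,0,0,0,0,0,0]]]'|tail -4
python3 - <<'E'
from h import *
todo([.4775,.0488,.146],-121); s=readout.read_state(); print(s["wrist_torque"])
c=grab("wrist"); hs,W=c["hsv"],c["W"]
m=(hs[...,0]>14)&(hs[...,0]<30)&(hs[...,1]>100)&(W[...,2]>.15)&(W[...,2]<.185)
for ce,a,q in blobs(m,60): print(ce,a,cv2.minEnclosingCircle((W[q][:,:2]*1000).astype(np.float32)),np.nanmedian(W[q][:,2]))
E
```

```text
tool_pos: [0.4789, 0.0467, 0.1459]
orientation: [-0.744, 1.749, -1.761]
force: [0.7, -0.6, -1.6]
opening: 0.0415
t 68.0 tcp [0.4789 0.0467 0.1459] F [ 0.7 -0.6 -1.6] open 0.0415 q5 2.34
go cm [-0.06 -0.01 -0.25] then-frame cm [-0.11 -0.01 -0.23] turn deg [ -0.13 -13.4    0.49]
[-0.00729291 -0.26670882  0.41040356]
[277.71975498 266.69394006] 4571 ((476.31512451171875, 49.03922653198242), 21.780405044555664) 0.16293174473764713
```

```bash
python3 -m creep '[[[0.33,0,0,0,0,0,0],[0.33,0,0,0,0,0,0],[0.33,0,0,0,0,0,0],[0.33,0,-0.2,-0.2,0,0,0],[0.33,0,0,0,0,-8,0],[0.33,0,0,0,0,-8,0],[0.33,0,0,0,0,-8,0],[0.33,0,0,0,0,-8,0]]]'|tail -4; python3 -m creep '[[[0.33,0,0,0,0,-8,0],[0.43,0,0,0,0,-4,0],[0.43,0,0,0,0,0,0],[0.43,0,0,0,0,0,0],[0.43,0,0,0,0,0,0],[0.43,0,0,0,0,0,0],[0.43,0,0,0,0,0,0],[0.43,0,0,0,0,0,0]]]'|tail -4
python3 - <<'E'
from h import *
todo([.4775,.0487,.148],-89.2)
E
```

```text
tool_pos: [0.4765, 0.0492, 0.1486]
orientation: [-1.116, 1.355, -1.358]
force: [0.7, -0.5, 0.4]
opening: 0.0624
tool_pos: [0.4762, 0.0499, 0.1493]
orientation: [-1.225, 1.198, -1.199]
force: [0.7, -0.4, -1.0]
opening: 0.053
t 69.6 tcp [0.4762 0.0499 0.1493] F [ 0.7 -0.4 -1. ] open 0.053 q5 1.56
go cm [0.12 0.13 0.13] then-frame cm [0.12 0.13 0.13] turn deg [0.28 0.12 0.34]
```

```bash
python3 -m creep '[[[0.43,-0.2,0,0,0,0,0],[0.43,-0.2,0,0,0,0,0],[0.43,-0.15,0,0,0,0,0],[0.43,-0.15,0,0,0,0,0],[0.43,-0.15,0,0,0,0,0],[0.43,-0.15,0,0,0,0,0],[0.43,-0.15,0,0,0,0,0],[0.43,-0.15,0,0,0,0,0]]]'|tail -4
```

```text
tool_pos: [0.4762, 0.0544, 0.149]
orientation: [-1.236, 1.193, -1.215]
force: [1.0, -9.0, -0.5]
opening: 0.0533
```

Arm is at its stop (9 N at the same y as before). Back off, lift and check.

```bash
python3 -m creep '[[[0.2,0.5,0,0,0,0,0],[0,0,0,0,0,0,0],[0,0,0,0,0,0,0],[0,0,-2,0,0,0,0],[0,0,-4,0,0,0,0],[0,0,-4,0,0,0,0],[0,0,-3,0,0,0,0],[0,0,0,0,0,0,0]]]'|tail -4; python3 -m creep '[[[0,5,0,-1,0,0,0],[0,5,0,-1,0,0,0],[0,5,0,0,0,0,0],[0,5,0,0,0,0,0],[0,5,0,0,0,0,0],[0,5,0,0,0,0,0],[0,4,0,0,0,0,0],[0,0,0,0,0,0,0]]]'|tail -4
python3 - <<'E'
from h import *
c=grab("top"); hs,W=c["hsv"],c["W"]; z=W[...,2]
for ce,a,q in blobs((hs[...,0]>14)&(hs[...,0]<30)&(hs[...,1]>100)&(z>.15)&(z<.185),40): print("knob",ce,cv2.minEnclosingCircle((W[q][:,:2]*1000).astype(np.float32)),np.nanmedian(z[q]))
for ce,a,q in blobs((abs(z-.067)<.004)&(hs[...,1]<30)&(hs[...,2]>150)&(abs(W[...,0]-.477)<.08)&(abs(W[...,1]-.05)<.13),200):
    A=np.c_[W[q][:,:2],np.ones(q.sum())]; print("plate",a,cv2.minAreaRect((W[q][:,:2]*1000).astype(np.float32)),np.nanmedian(z[q]),np.linalg.lstsq(A,W[q][:,2],rcond=None)[0].round(4))
for ce,a,q in blobs((abs(z-.128)<.008)&(hs[...,1]<40)&(abs(W[...,1]-.05)<.1)&(W[...,0]>.4),80): print("arm",cv2.minAreaRect((W[q][:,:2]*1000).astype(np.float32)))
for ce,a,q in blobs((abs(z-.05)<.005)&(W[...,1]>.18)&(W[...,0]<.56),40): print("left",ce,W[q].mean(0).round(3),np.median(hs[q],0))
save(c,"final_top",(100,120,460,310),2.2); s=grab("side"); save(s,"final_side",(230,150,390,330),3.3)
E
```

```text
tool_pos: [0.4752, 0.0538, 0.2817]
orientation: [-1.238, 1.197, -1.211]
force: [0.7, -0.3, -0.1]
opening: 0.0928
tool_pos: [0.4604, -0.2899, 0.2839]
orientation: [-1.239, 1.191, -1.2]
force: [-0.7, 1.3, -1.1]
opening: 0.0928
plate 4314 ((479.4273681640625, 47.33475112915039), (119.75370788574219, 219.84803771972656), 0.8209805488586426) 0.06688525938958284 [-0.0016 -0.      0.0677]
arm ((542.8062133789062, 49.001197814941406), (92.55228424072266, 30.299407958984375), 0.10131852328777313)
left [187.57391304 267.2       ] [0.467 0.217 0.048] [160.  31. 249.]
left [156.89655172 277.05172414] [0.446 0.287 0.049] [139. 125. 224.]
```

View pics/final_top.png

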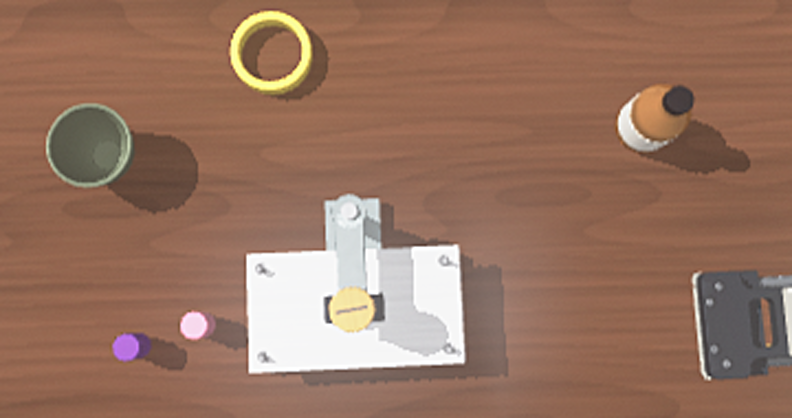

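View pics/final_side.png

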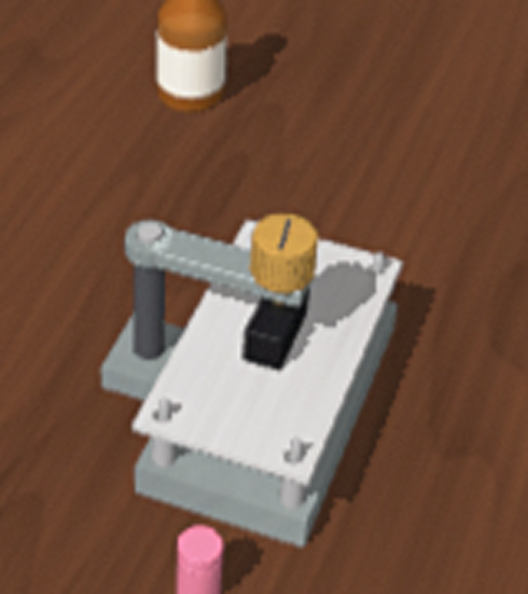

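```bash
python3 -c "
from plant import robot; print(robot.close_job())"
```

```text
the job is handed in; nothing more can be done
None
```

The job is done and handed in; no verdict came back. Simulated time was about 71 s of the 210 s allowed.

**What I did**
- Only two jars (amber with white lids) were on the bench. They now stand in bores 3 and 1. I left the pink and purple look-alikes alone.
- The cover went down level on the four posts.
- I swung the arm to its stop and turned the thumbscrew clockwise until it stopped, about 14 rad in three strokes.

**Last checks**
- **Jars:** both lids read 55 mm above the bench before the cover went on (nominal 56). No jars were left on the bench in the final pictures.
- **Cover:** its top read 66.9 mm (nominal 68), tilt was about 0.1°, and all four pins show through the holes.
- **Arm:** on the last push it met 9 N of resistance at the same position as before, which is its stop.
- **Thumbscrew:** the knob dropped 11.1 mm and ended against about 0.4 N m, well above its 0.05 N m friction. The gripper slipped slightly on the knob there.
- **Bystanders:** the bottle, tape roll and bowl look unmoved in the final picture; I did not measure them again.

**Did not work or was not checked:** the automatic knob detection found nothing in the final top view, so the knob height comes from the wrist camera just before. I did not see the foot touching the grip block directly; I infer it from the knob being fully down over the block.

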